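Line up turned hubs by flange size for inspection

TASK

Line up the four turned aluminium hubs on the inspection rail in order of flange diameter: the one with the smallest flange on the rubber seat next to the dial gauge, then each larger one on the next seat, the largest next to the vee block. Stand each upright and centred on its seat, do not let hubs knock into each other, and leave the caliper where it lies.

Things in the scene. Friction and masses are not known exactly. Their poses are not given: they have to be found in the camera images.
- hub_a_center (a point): Loose turned aluminium hub standing upright on its round flange. Flange (the widest step, at the bottom) 64 mm across and 8 mm thick; above it a step 49 mm across and 6 mm high; above that, from 14 mm up to the top, a plain round boss 34 mm across, by which it is gripped. Total height 70 mm; a dark bore with a small keyway is seen in its top face. The point is on its axis, half-way up (35 mm above its underside); z points up along the axis. 0.09 to 0.35 kg.
- hub_b_center (a point): Loose turned aluminium hub standing upright on its round flange. Flange (the widest step, at the bottom) 40 mm across and 8 mm thick; above it a step 34 mm across and 6 mm high; above that, from 14 mm up to the top, a plain round boss 28 mm across, by which it is gripped. Total height 78 mm; a dark bore with a small keyway is seen in its top face. The point is on its axis, half-way up (39 mm above its underside); z points up along the axis. 0.09 to 0.35 kg.
- hub_c_center (a point): Loose turned aluminium hub standing upright on its round flange. Flange (the widest step, at the bottom) 76 mm across and 8 mm thick; above it a step 53 mm across and 6 mm high; above that, from 14 mm up to the top, a plain round boss 30 mm across, by which it is gripped. Total height 74 mm; a dark bore with a small keyway is seen in its top face. The point is on its axis, half-way up (37 mm above its underside); z points up along the axis. 0.09 to 0.35 kg.
- hub_d_center (a point): Loose turned aluminium hub standing upright on its round flange. Flange (the widest step, at the bottom) 52 mm across and 8 mm thick; above it a step 38 mm across and 6 mm high; above that, from 14 mm up to the top, a plain round boss 24 mm across, by which it is gripped. Total height 68 mm; a dark bore with a small keyway is seen in its top face. The point is on its axis, half-way up (34 mm above its underside); z points up along the axis. 0.09 to 0.35 kg.
- seat_a_top (a point): One of four equal black rubber discs, 84 mm across and 4 mm thick, fixed in a straight row at 95 mm spacing on a dark steel rail 560 x 100 x 12 mm that lies on the bench roughly across the robot's front. The point is the centre of its top face, 16 mm above the bench. The letter says nothing of its place in the row. Its y axis lies along the row.
- seat_b_top (a point): One of four equal black rubber discs, 84 mm across and 4 mm thick, fixed in a straight row at 95 mm spacing on a dark steel rail 560 x 100 x 12 mm that lies on the bench roughly across the robot's front. The point is the centre of its top face, 16 mm above the bench. The letter says nothing of its place in the row. Its y axis lies along the row.
- seat_c_top (a point): One of four equal black rubber discs, 84 mm across and 4 mm thick, fixed in a straight row at 95 mm spacing on a dark steel rail 560 x 100 x 12 mm that lies on the bench roughly across the robot's front. The point is the centre of its top face, 16 mm above the bench. The letter says nothing of its place in the row. Its y axis lies along the row.
- seat_d_top (a point): One of four equal black rubber discs, 84 mm across and 4 mm thick, fixed in a straight row at 95 mm spacing on a dark steel rail 560 x 100 x 12 mm that lies on the bench roughly across the robot's front. The point is the centre of its top face, 16 mm above the bench. The letter says nothing of its place in the row. Its y axis lies along the row.
- dial_gauge_center (a point): Round dial gauge, white face up, 54 mm across, on a small grey block; 51 mm high, fixed on the rail 95 mm beyond the seat at one end of the row (which end varies). A steel vee block 40 mm high, fixed likewise, stands at the other end. The point is on the dial's axis, 25 mm above the rail's top.
- caliper: Dial caliper, steel, 240 mm long, about 70 mm wide and 16 mm high, lying loose at one side of the bench (a wooden-handled brush lies at the other side). Origin near the middle of its beam at bench level, x along the beam away from the jaws. To be left alone.
Not all that is in view belongs to the job. What is shaped like the part that bears hub_d_center but red is not meant. Leave any yellow look-alike of the part that bears hub_c_center alone.

How it is judged:
By the outcome, as a careful person would: the job done as asked, in the order asked, and still so for the second after the job is handed in, with the robot touching nothing.
It also fails if it takes over 106 s, if anything falls off the work surface, if the arm or the gripper's body presses on something with over 40 N, if the wrist force passes 120 N, or if a joint passes its speed limit or range.

ROBOT

A 6-joint arm with a two-finger parallel gripper is mounted at the origin on the work surface. World frame = base frame: x ahead of the robot, y to its left, z up, the work surface at z = 0. Lengths are in m, angles in rad, forces in N, time in s.
With the tool pointing down it reaches from about 0.225 to 0.725 m from the base axis. Payload 3.1 kg.
Tool frame: the origin (TCP) lies midway between the tips of the shut fingers; the grasp point (between the pads) lies 19 mm behind it; y points along the fingers, z is the direction in which the jaws open and shut, and the axes are right-handed (so a half turn about y gives the same grasp; the last joint's range is limited). The gripper opens to 85 mm and grips with 20 to 120 N. Pads are 22 mm wide; open, the fingers measure 114 mm over their backs; the gripper's body (76 mm by 85 mm) begins 54 mm behind the grasp point. The pads swing forward as they close: fully open they stand 13 mm farther back than shut.
Start: joints at [-1.473, 0.048, 0.099, 1.622, 0, 1.443], TCP at [0.118, -0.512, 0.231] pointing down, gripper open.
Joint ranges: [-2.91, 2.91], [-0.99, 1.94], [-1.21, 1.42], [-2.12, 2.29], [-1.49, 1.47], [-3.14, 3.14]. Speed limits (rad/s): [2.79, 2.79, 3.14, 3.14, 3.14, 3.14].

INTERFACE

Orientations are given as a unit quaternion [w, x, y, z].
In Python, from plant import manip gives the robot as it stands.
- The arm moves only by the tool move_arm, never from a script. Its argument "motion" is a list of rows, each an object with "travel": the shift along the world's x, y, z in mm, a list of three; "roll": the turn about the world's z in degrees. In form: [{"travel": [dx, dy, dz], "roll": roll}, ...]. A call has 1 to 10 rows; each row shifts and turns the pose as measured when the row begins; what a row does not reach is not made up. A row lasts 1/12 s, in which the tool goes at most 41.7 mm and 7.16 degrees, less where a joint would pass 70% of its speed; a pose out of reach is approached as far as the arm can. A call is refused whole if a number of a shift passes 41.7 or a number of a turn 7.16, either way. A call with a gripper value outside its range is refused whole. "grip" is the gripper's target within -1 to 1 (fully open at 1, half-way at 0, shut at -1), set as the call begins (left out, the last holds). The fingers move at their own pace and stop on an object; "squeeze" is the grip in N (left out, the last holds). Time passes only in rows, so rows that do not move let the fingers close. It gives the time, the measured TCP pose, the force and the opening at its end, in the units of the state.
- manip.get_state(): the state, without advancing time (a new reading comes with each control period).
- manip.read_camera(name): name is "side" or "top" or "wrist"; returns the picture (400x640x3 uint8, blue, green, red); there is no depth.
- manip.get_calibration(name): a dict with "fovy" (degrees; the focal length in pixels is half the picture's height over the tangent of half this angle, whatever the lens; pixels are square), "cx", "cy" (the principal point, pixels), "view" (4x4, takes a point from world to camera coordinates). Camera axes: x right, y down, z forward; pixel columns grow to the right and rows downward; lengths in m; the calibration is good to about 2 mm. A picture is of the moment at which its call begins: read the wrist's pose just before it. get_calibration takes no time and is no camera call; for the wrist camera it gives the pose at the moment of the call.
- manip.hand_in(): hands the job in, once; it reports no verdict.
The state is a dict: "time_s": time; "joint_pos": joint angles; "dq": joint speeds; "tau": joint torques, N m; "position": TCP position; "tool_rot": TCP orientation; "contact_force": force on the tool from outside, world axes, zero at the start; "moment": the same for the moment, N m; "gripper_width": opening from 0.0 (shut) to 1.0 (fully open).
Only numpy, scipy, OpenCV 4.12 (cv2) and the standard library are available. Lean on these libraries where they do the work, as an engineer would, in place of code of your own. Each camera call takes 0.05 s, during which the arm holds its last target.

## Working session

There is one attempt and no reset: what is moved stays moved. The work goes in short steps, Python scripts to look and compute and a tool call to move; the robot and the scene stay as the last step left them, time stands still between calls to the robot, and variables do not carry over. Pictures are saved under pics/ and viewed, and the job is handed in when it is done.

Besides the shell and the picture viewer there is one more tool, called after "Call:" as name(argument=value, ...) on one line, values as JSON. move_arm: Moves the arm, as the interface text tells. Its arguments: {"type":"object","properties":{"motion":{"type":"array"},"grip":{"type":"number"},"squeeze":{"type":"number"}},"required":["motion"]}

```bash
mkdir -p pics
cat > h.py <<'E'
import numpy as np, cv2
from plant import manip
def cal(n):
    c=manip.get_calibration(n); f=200/np.tan(np.radians(c['fovy'])/2); return f,c['cx'],c['cy'],np.array(c['view'])
def ray(c,u,v,z):
    f,cx,cy,V=c; R=V[:3,:3]; o=-R.T@V[:3,3]; d=R.T@np.array([(u-cx)/f,(v-cy)/f,1]); return o+d*(z-o[2])/d[2]
def proj(c,p):
    f,cx,cy,V=c; q=V[:3,:3]@np.array(p)+V[:3,3]; return np.array([f*q[0]/q[2]+cx,f*q[1]/q[2]+cy])
E
python3 - <<'E'
from h import *
s=manip.get_state(); print(s)
for n in ['top','side']:
    c=manip.get_calibration(n); print(n,c)
    cv2.imwrite(f'pics/{n}0.png',manip.read_camera(n))
E
```

```text
{'time_s': 0.0, 'joint_pos': array([-1.47279062e+00,  4.87553638e-02,  9.75685747e-02,  1.62198556e+00,
        3.28050546e-05,  1.44297389e+00]), 'dq': array([-0.00095903, -0.0014944 ,  0.00149124, -0.00115135,  0.00052058,
       -0.00013996]), 'tau': array([ 3.54670738e-04, -3.38783526e+01,  3.20015216e+01,  2.01277889e-02,
       -5.67755660e-05,  2.94404394e-07]), 'position': array([ 0.11748052, -0.5110576 ,  0.23010008]), 'tool_rot': array([ 0.0796968 , -0.07964856,  0.7034432 , -0.70176363]), 'contact_force': array([-0.54027297, -0.77046302, -0.50146692]), 'moment': array([-0.02831113,  0.06883763,  0.02700496]), 'gripper_width': 0.9974691356894029}
top {'fovy': 43.14860418689201, 'cx': 316.1514119105318, 'cy': 206.32808779589016, 'view': array([[-2.47981756e-02, -9.99678051e-01, -5.37067960e-03,
        -6.96885888e-03],
       [-9.84608023e-01,  2.53533884e-02, -1.72928444e-01,
         4.78455997e-01],
       [ 1.73008935e-01,  9.99704290e-04, -9.84919747e-01,
         1.23608249e+00],
       [ 0.00000000e+00,  0.00000000e+00,  0.00000000e+00,
         1.00000000e+00]])}
side {'fovy': 43.65435832851123, 'cx': 312.41027580554766, 'cy': 200.95094923897426, 'view': array([[-0.77385153, -0.63321236, -0.01399702,  0.34841216],
       [-0.47590941,  0.59590918, -0.64684038,  0.27149117],
       [ 0.41792828, -0.4938971 , -0.76249695,  1.23218253],
       [ 0.        ,  0.        ,  0.        ,  1.        ]])}
```

View pics/top0.png

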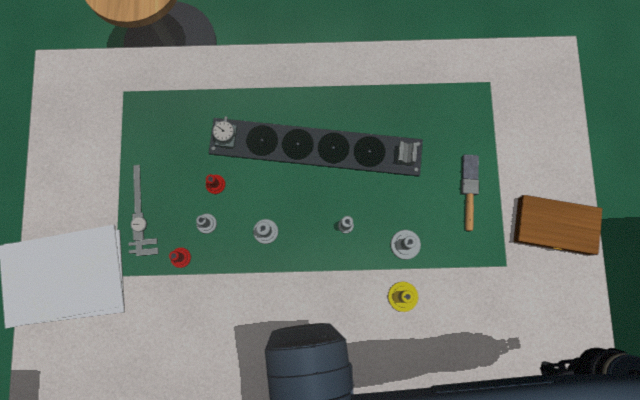

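View pics/side0.png

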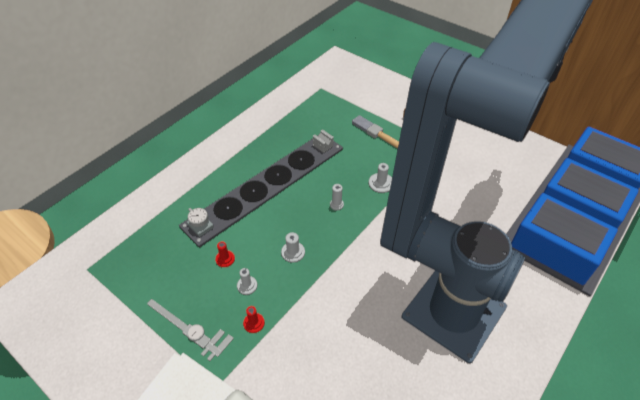

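The top view shows the dial gauge at (223,131), the vee block at (407,152), and the seats at (262,140), (298,144), (333,147) and (369,151).

Grey hubs and look-alikes in the top view:
- **Grey hubs:** (206,223) is probably d, (265,231) a, (346,225) b and (406,244) c.
- **Look-alikes to leave alone:** red at (215,184) and (180,257), yellow at (403,296).

I'll measure these and check them in a crop.

Run:
```python
from h import *
im=cv2.imread('pics/top0.png'); c=cal('top')
# rectify onto plane z=0.008 for hubs: warp board area
cv2.imwrite('pics/crop0.png',cv2.resize(im[165:275,160:440],None,fx=2.85,fy=2.85,interpolation=cv2.INTER_CUBIC))
hsv=cv2.cvtColor(im,cv2.COLOR_BGR2HSV)
m=((hsv[...,1]<75)&(hsv[...,2]>75)).astype(np.uint8)
n,l,st,ce=cv2.connectedComponentsWithStats(m)
for i in range(1,n):
    x,y,w,h,a=st[i]
    if 60<a<2000 and 120<x<480 and 90<y<270:
        cs,_=cv2.findContours((l==i).astype(np.uint8),0,1); p=cs[0][:,0]
        P=np.array([ray(c,u,v,.008)[:2] for u,v in p])
        print(st[i],ce[i].round(1),(P.max(0)-P.min(0)).round(3), ray(c,*ce[i],.02).round(3))
# seats: dark
m=((hsv[...,2]<38)).astype(np.uint8); m[:, :200]=0;m[:,440:]=0;m[:110]=0;m[185:]=0
n,l,st,ce=cv2.connectedComponentsWithStats(m)
for i in range(1,n):
    if st[i][4]>100: print('seat',st[i],ce[i].round(1),ray(c,*ce[i],.016).round(4))
```

```text
[212 116  25  25 397] [223.3 129.5] [0.067 0.064] [0.694 0.221 0.02 ]
[398 141  23  22 350] [407.9 151.1] [0.058 0.061] [ 0.622 -0.263  0.02 ]
[463 154  16  40 588] [470.8 174.1] [0.106 0.047] [ 0.557 -0.422  0.02 ]
[ 128  165   31   91 1065] [139.4 221.1] [0.238 0.078] [0.455 0.434 0.02 ]
[196 213  21  21 302] [206.1 223.1] [0.052 0.052] [0.446 0.263 0.02 ]
[339 216  15  18 179] [346.3 224.1] [0.044 0.036] [ 0.434 -0.095  0.02 ]
[253 219  26  25 477] [265.3 231. ] [0.063 0.064] [0.422 0.112 0.02 ]
[390 229  31  31 686] [405.4 244.2] [0.077 0.077] [ 0.379 -0.243  0.02 ]
seat [246 126  31  29 532] [261.9 140.9] [0.6615 0.1197 0.016 ]
seat [282 129  31  30 612] [297.1 144.2] [0.6502 0.0269 0.016 ]
seat [318 133  31  30 652] [333.1 147.9] [ 0.6376 -0.0675  0.016 ]
seat [354 137  31  30 675] [368.9 151.1] [ 0.6262 -0.1611  0.016 ]
```

View pics/crop0.png

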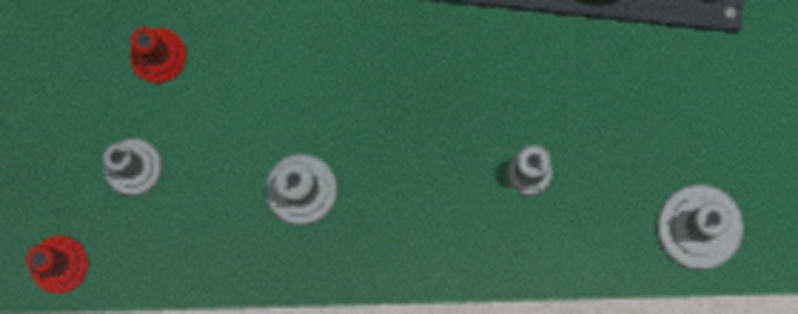

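The measured flanges match: d is 52 mm at (.446,.263), b 40 mm at (.434,-.095), a 64 mm at (.422,.112) and c 77 mm at (.379,-.243). The gauge end is at +y, so the seats from +y to -y take b, d, a, c. Next I'll fit the seats and hub centres more precisely and work out the tool yaw.

```bash
cat >> h.py <<'E'
from scipy.spatial.transform import Rotation as Ro
def jaw():
    s=manip.get_state(); q=s['tool_rot']; R=Ro.from_quat(np.r_[q[1:],q[0]]).as_matrix()
    return s['position'],R
def fitc(P):
    A=np.c_[2*P,np.ones(len(P))]; x=np.linalg.lstsq(A,(P**2).sum(1),rcond=None)[0]; return x[:2],np.sqrt(x[2]+x[:2]@x[:2])
E
python3 - <<'E'
from h import *
p,R=jaw(); print(p,R.round(3), 'jaw yaw',np.degrees(np.arctan2(R[1,2],R[0,2])))
V=cal('wrist')[3]; print('wristcam pos',(-V[:3,:3].T@V[:3,3]).round(3),'axes',V[:3,:3].round(2))
for n in ['top','side']:
  im=cv2.imread(f'pics/{n}0.png'); c=cal(n)
  hsv=cv2.cvtColor(im,cv2.COLOR_BGR2HSV)
  m=((hsv[...,1]<75)&(hsv[...,2]>75)).astype(np.uint8)
  # hubs: flange rim circle (known radius) robust fit at z=.008 near the approximate place
  for nm,xy,r in [('a',(.422,.112),.032),('b',(.434,-.095),.020),('c',(.379,-.243),.038),('d',(.446,.263),.026)]:
    n_,l,st,ce=cv2.connectedComponentsWithStats(m)
    u,v=proj(c,(*xy,.004)); 
    i=np.argmin(np.hypot(*(ce[1:]-[u,v]).T))+1
    cs,_=cv2.findContours((l==i).astype(np.uint8),0,1); q=cs[0][:,0]
    P=np.array([ray(c,a,b,.006)[:2] for a,b in q])
    x=np.array(xy)
    from scipy.optimize import least_squares
    sol=least_squares(lambda t:np.hypot(*(P-t[:2]).T)-t[2],[*xy,r],loss='soft_l1',f_scale=.001)
    print(n,nm,sol.x.round(4))
  # seats
  m2=(hsv[...,2]<40).astype(np.uint8)
  for xy in [(.6615,.1197),(.6502,.0269),(.6376,-.0675),(.6262,-.1611)]:
    u,v=proj(c,(*xy,.016)); n_,l,st,ce=cv2.connectedComponentsWithStats(m2)
    i=l[int(v),int(u)]
    if i==0: print('none');continue
    cs,_=cv2.findContours((l==i).astype(np.uint8),0,1); q=cv2.convexHull(cs[0])[:,0]
    P=np.array([ray(c,a,b,.016)[:2] for a,b in q])
    print(n,'seat',*fitc(P),st[i][4])
E
```

```text
[ 0.11747158 -0.51111322  0.23023663] [[-0.975 -0.     0.224]
 [-0.224  0.002 -0.975]
 [-0.    -1.    -0.002]] jaw yaw -77.06477377907281
wristcam pos [ 0.186 -0.496  0.372] axes [[ 0.22 -0.97 -0.  ]
 [-0.94 -0.22  0.28]
 [-0.27 -0.06 -0.96]]
top a [0.4233 0.1138 0.0318]
top b [ 0.4353 -0.0949  0.0202]
top c [ 0.3804 -0.2449  0.038 ]
top d [0.448  0.2669 0.0262]
none
none
none
none
side a [0.428  0.1122 0.0378]
side b [ 0.4474 -0.1089  0.0354]
side c [ 0.3824 -0.2453  0.0433]
side d [0.4516 0.2667 0.0299]
none
none
none
none
```

Run:
```python
from h import *
for n in ['top','side']:
  im=cv2.imread(f'pics/{n}0.png'); c=cal(n)
  v=cv2.cvtColor(im,cv2.COLOR_BGR2HSV)[...,2]
  for xy in [(.6615,.1197),(.6502,.0269),(.6376,-.0675),(.6262,-.1611)]:
    # radial edge: largest brightness rise between r=34..48mm
    P=[]
    for t in np.linspace(0,2*np.pi,72,endpoint=False):
      rr=np.linspace(.034,.047,27); pts=np.array([proj(c,(xy[0]+r*np.cos(t),xy[1]+r*np.sin(t),.016)) for r in rr]).astype(np.float32)
      s=cv2.remap(cv2.GaussianBlur(v,(0,0),.7),pts[:,:1],pts[:,1:],1).ravel().astype(float)
      g=np.diff(s); k=g.argmax()
      if g[k]>1: P.append([xy[0]+rr[k]*np.cos(t),xy[1]+rr[k]*np.sin(t)])
    P=np.array(P); o=fitc(P)
    for _ in range(3):
      e=abs(np.hypot(*(P-o[0]).T)-o[1]); o=fitc(P[e<.002])
    print(n,xy,o[0].round(4),o[1].round(4),len(P))
```

```text
top (0.6615, 0.1197) [0.6643 0.1206] 0.0414 72
top (0.6502, 0.0269) [0.6515 0.0265] 0.0407 72
top (0.6376, -0.0675) [ 0.6389 -0.0674] 0.0406 72
top (0.6262, -0.1611) [ 0.6265 -0.1614] 0.0405 72
side (0.6615, 0.1197) [0.6627 0.1248] 0.0404 72
side (0.6502, 0.0269) [0.6504 0.0312] 0.0408 72
side (0.6376, -0.0675) [ 0.6384 -0.0634] 0.0407 72
side (0.6262, -0.1611) [ 0.6255 -0.1559] 0.0403 72
```

Call:
move_arm(motion=[{"travel":[22,28,0],"roll":5},{"travel":[22,28,0],"roll":5},{"travel":[22,28,0],"roll":5},{"travel":[22,28,0],"roll":5},{"travel":[22,28,0],"roll":5},{"travel":[22,28,0],"roll":5},{"travel":[22,28,0],"roll":5},{"travel":[22,28,0],"roll":5},{"travel":[22,28,0],"roll":5},{"travel":[22,28,0],"roll":5}], grip=1, squeeze=50)

```text
time_s: 0.93
position: [0.3379, -0.2209, 0.2214]
tool_rot: [0.375, -0.378, 0.602, -0.595]
contact_force: [0.8, 0.4, -0.0]
gripper_width: 0.995
```

Call:
move_arm(motion=[{"travel":[25,32,4],"roll":5},{"travel":[25,32,4],"roll":5},{"travel":[24,32,0],"roll":5},{"travel":[22,28,0],"roll":5},{"travel":[0,0,0],"roll":0}])

```text
time_s: 1.35
position: [0.4377, -0.0852, 0.227]
tool_rot: [0.48, -0.484, 0.522, -0.513]
contact_force: [-0.6, -1.1, 0.4]
gripper_width: 1.002
```

```bash
cat > w.py <<'E'
from h import *
import sys
p,R=jaw(); print(manip.get_state()['time_s'],p.round(4),'jawyaw',np.degrees(np.arctan2(R[1,2],R[0,2])).round(2),'down',R[:,1].round(3))
np.save('pics/wc.npy',np.array([*cal('wrist')[:3]])); np.save('pics/wv.npy',cal('wrist')[3])
cv2.imwrite(f'pics/{sys.argv[1]}.png',manip.read_camera('wrist'))
E
python3 w.py w1
```

```text
1.35 [ 0.4377 -0.0852  0.227 ] jawyaw -4.05 down [-0.012  0.006 -1.   ]
```

View pics/w1.png

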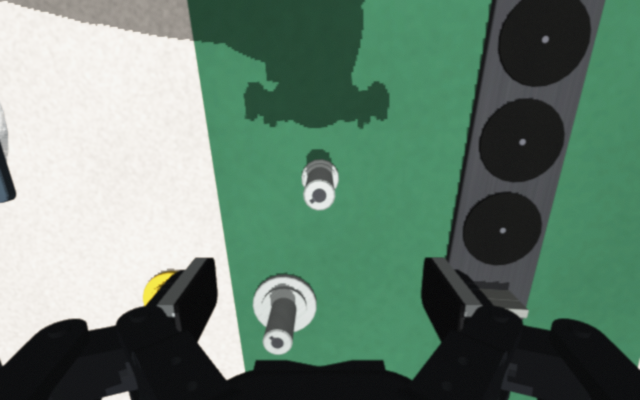

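The wrist view shows hub b's top at (319,195), hub c at (285,300), and three seats with centre dots at (545,40), (522,142) and (502,231). Next I'll compute these positions in world coordinates.

```bash
cat >> h.py <<'E'
def wcal(): return (*np.load('pics/wc.npy'),np.load('pics/wv.npy'))
def topface(im,c,u,v,z,r):
    # bright top ring: contour of bright blob near (u,v), ray at z
    g=cv2.cvtColor(im,cv2.COLOR_BGR2GRAY); out=[]
    R=int(r); x0,y0=int(u)-R,int(v)-R
    w=(g[y0:y0+2*R,x0:x0+2*R]>225).astype(np.uint8)
    n,l,st,ce=cv2.connectedComponentsWithStats(w); i=1+np.argmax(st[1:,4])
    cs,_=cv2.findContours((l==i).astype(np.uint8),0,1); q=max(cs,key=len)[:,0]+[x0,y0]
    P=np.array([ray(c,a,b,z)[:2] for a,b in cv2.convexHull(q)[:,0]]); return fitc(P)
E
python3 - <<'E'
from h import *
im=cv2.imread('pics/w1.png'); c=wcal(); g=cv2.cvtColor(im,cv2.COLOR_BGR2GRAY)
for u,v in [(545,40),(522,142),(502,231)]:
    w=g[v-7:v+8,u-7:u+8].astype(float); w=np.clip(w-60,0,None); yy,xx=np.mgrid[-7:8,-7:8]
    print('dot',ray(c,u+(w*xx).sum()/w.sum(),v+(w*yy).sum()/w.sum(),.016).round(4))
print(topface(im,c,319,195,.078,20)); print(topface(im,c,277,342,.074,20))
b=im[130:380,230:380]; cv2.imwrite('pics/w1c.png',cv2.resize(b,None,fx=3,fy=2.4));
E
```

```text
dot [0.6539 0.0264 0.016 ]
dot [ 0.6412 -0.0676  0.016 ]
dot [ 0.6286 -0.1618  0.016 ]
(array([ 0.43531501, -0.09293947]), np.float64(0.011644761063773088))Traceback (most recent call last):
  File "<stdin>", line 6, in <module>
  File "h.py", line 21, in topface
    n,l,st,ce=cv2.connectedComponentsWithStats(w); i=1+np.argmax(st[1:,4])
                                                       ~~~~~~~~~^^^^^^^^^^
    return _wrapfunc(a, 'argmax', axis=axis, out=out, **kwds)
    return bound(*args, **kwds)
ValueError: attempt to get argmax of an empty sequence
```

Call:
move_arm(motion=[{"travel":[-2,-9,-15],"roll":-3.5},{"travel":[0,0,-38],"roll":0},{"travel":[0,0,-38],"roll":0},{"travel":[0,0,-38],"roll":0},{"travel":[0,0,0],"roll":0}])

```text
time_s: 1.82
position: [0.4302, -0.0976, 0.0928]
tool_rot: [0.459, -0.467, 0.538, -0.53]
contact_force: [-2.9, 0.9, -1.0]
gripper_width: 1.004
```

```bash
python3 w.py w2
```

```text
1.8167 [ 0.4302 -0.0976  0.0928] jawyaw -8.13 down [-0.016  0.002 -1.   ]
```

View pics/w2.png

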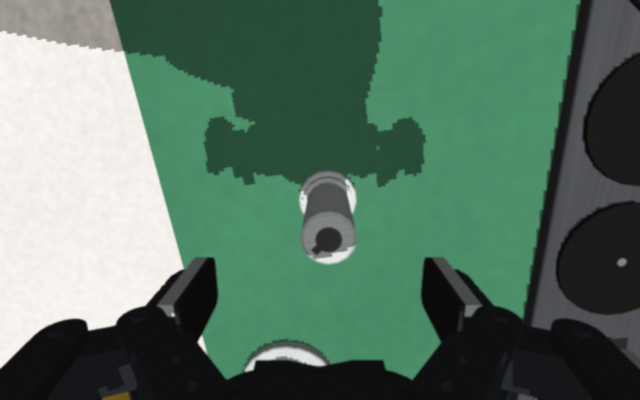

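Run:
```python
from h import *
c=wcal(); print(ray(c,328,238,.078), proj(c,(.4302,-.0976,.0928)), ray(c,328,190,.008))
```

```text
[ 0.43541998 -0.09224477  0.078     ] [318.40539617 262.91355968] [ 0.43687065 -0.08617592  0.008     ]
```

Call:
move_arm(motion=[{"travel":[3,4,-25],"roll":0},{"travel":[2,0,-30],"roll":0},{"travel":[0,0,-8],"roll":0},{"travel":[0,0,0],"roll":0}])

```text
time_s: 2.2
position: [0.4444, -0.1007, 0.0438]
tool_rot: [-0.461, 0.462, -0.533, 0.539]
contact_force: [-0.6, -0.7, -0.2]
gripper_width: 1.005
```

```bash
python3 w.py w3
```

```text
2.2 [ 0.4444 -0.1007  0.0438] jawyaw -8.53 down [ 0.005 -0.007 -1.   ]
```

View pics/w3.png

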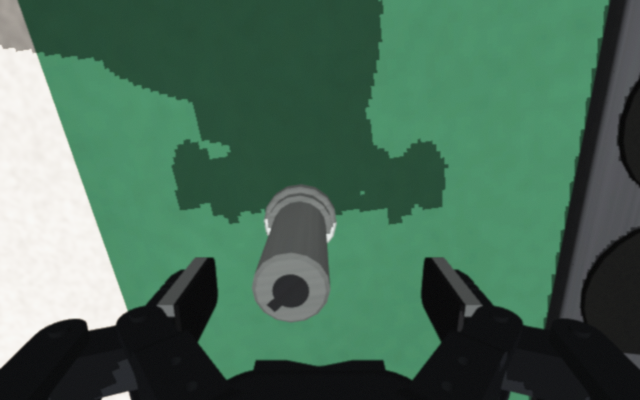

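Call:
move_arm(motion=[{"travel":[0,0,0],"roll":0},{"travel":[0,0,0],"roll":0}])

```text
time_s: 2.42
position: [0.4485, -0.1029, 0.0504]
tool_rot: [-0.462, 0.46, -0.53, 0.542]
contact_force: [-0.1, 0.7, 0.1]
gripper_width: 1.002
```

Run:
```python
from h import *
s=manip.get_state(); print(s['position'],s['dq'],s['joint_pos'],jaw()[1].round(3))
c=cal('wrist');print('grasp px',proj(c,s['position']+[0,0,.019]))
```

```text
[ 0.44850044 -0.10294268  0.05037833] [-5.31339279e-03 -1.62415048e-02  4.76993011e-02  2.01910250e-02
 -1.06049704e-03  7.93041930e-05] [-0.36782079 -0.09997354 -0.40782037  1.2461551  -0.00534132  1.35298472] [[-0.15   0.014  0.989]
 [-0.989 -0.011 -0.149]
 [ 0.009 -1.     0.015]]
grasp px [319.24909201 284.84620038]
```

Call:
move_arm(motion=[{"travel":[0,0,0],"roll":0}])

```text
time_s: 2.5
position: [0.4502, -0.1037, 0.0529]
tool_rot: [-0.463, 0.459, -0.529, 0.544]
contact_force: [-0.0, -0.2, 0.8]
gripper_width: 1.001
```

Call:
move_arm(motion=[{"travel":[0,0,0],"roll":0}])

```text
time_s: 2.58
position: [0.4516, -0.1044, 0.0549]
tool_rot: [-0.463, 0.459, -0.528, 0.545]
contact_force: [0.9, 0.3, -0.0]
gripper_width: 0.994
```

Call:
move_arm(motion=[{"travel":[0,0,0],"roll":0}])

```text
time_s: 2.67
position: [0.4526, -0.1048, 0.0564]
tool_rot: [-0.464, 0.458, -0.527, 0.545]
contact_force: [0.2, -1.0, 0.1]
gripper_width: 0.999
```

Call:
move_arm(motion=[{"travel":[0,0,0],"roll":0},{"travel":[0,0,0],"roll":0},{"travel":[0,0,0],"roll":0},{"travel":[0,0,0],"roll":0},{"travel":[0,0,0],"roll":0}])

```text
time_s: 3.08
position: [0.4534, -0.1049, 0.0577]
tool_rot: [-0.464, 0.458, -0.526, 0.546]
contact_force: [0.5, 0.4, -0.5]
gripper_width: 0.997
```

Run:
```python
from h import *
for i in range(3):
  s=manip.get_state(); print(s['position'],s['dq'].round(4),s['joint_pos'].round(3),s['tau'].round(1),jaw()[1][:,1].round(3))
  manip.read_camera('top')
```

```text
[ 0.45336916 -0.10488918  0.05773644] [ 0.0006 -0.0007 -0.0032 -0.      0.0001  0.0001] [-0.368 -0.105 -0.398  1.249 -0.005  1.353] [ -0.  -27.4  31.5  -0.2  -0.    0. ] [ 0.025 -0.016 -1.   ]
[ 0.45331177 -0.10483662  0.05766574] [-0.0002  0.0015  0.0008  0.0023  0.0008  0.0002] [-0.368 -0.105 -0.398  1.249 -0.005  1.353] [ -0.  -27.5  31.5  -0.2  -0.   -0. ] [ 0.025 -0.015 -1.   ]
[ 0.45330598 -0.10486203  0.05765215] [-0.0003  0.0008  0.0003 -0.0005  0.0015  0.    ] [-0.368 -0.105 -0.398  1.249 -0.005  1.353] [  0.  -27.4  31.5  -0.2  -0.   -0. ] [ 0.025 -0.015 -1.   ]
```

Call:
move_arm(motion=[{"travel":[-6,4,-4],"roll":0},{"travel":[-6,4,-4],"roll":0},{"travel":[-6,3,-4],"roll":0},{"travel":[0,0,0],"roll":0},{"travel":[0,0,0],"roll":0},{"travel":[0,0,0],"roll":0},{"travel":[0,0,0],"roll":0}])

```text
time_s: 3.82
position: [0.4315, -0.0918, 0.0429]
tool_rot: [-0.464, 0.459, -0.527, 0.545]
contact_force: [0.0, -0.7, 0.1]
gripper_width: 0.998
```

```bash
python3 w.py w4
```

```text
3.8167 [ 0.4315 -0.0918  0.0429] jawyaw -8.57 down [ 0.022 -0.014 -1.   ]
```

View pics/w4.png

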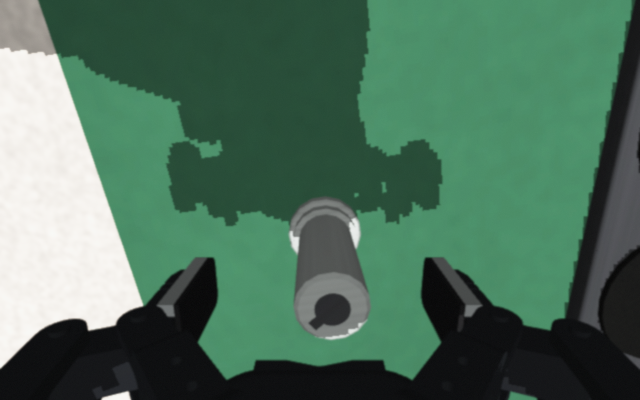

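Run:
```python
from h import *
c=wcal(); p,R=jaw()
print('grasp px',proj(c,p-R[:,1]*.019), 'at top height',proj(c,p-R[:,1]*.035), ray(c,320,268,.078))
```

```text
grasp px [318.67074079 284.52936355] at top height [318.64253026 307.61608917] [ 0.4335512  -0.07598179  0.078     ]
```

Call:
move_arm(motion=[{"travel":[2,0.5,-4],"roll":0},{"travel":[1.5,0,-4],"roll":0},{"travel":[0,0,-2],"roll":0},{"travel":[0,0,0],"roll":0},{"travel":[0,0,0],"roll":0},{"travel":[0,0,0],"roll":0}])

```text
time_s: 4.37
position: [0.4366, -0.0918, 0.0323]
tool_rot: [-0.464, 0.458, -0.527, 0.545]
contact_force: [0.8, -0.1, -0.5]
gripper_width: 0.997
```

Call:
move_arm(motion=[{"travel":[0,0,0],"roll":0},{"travel":[0,0,0],"roll":0},{"travel":[0,0,0],"roll":0},{"travel":[0,0,0],"roll":0},{"travel":[0,0,0],"roll":0},{"travel":[0,0,0],"roll":0},{"travel":[0,0,0],"roll":0},{"travel":[0,0,0],"roll":0}], grip=-1, squeeze=40)

```text
time_s: 5.03
position: [0.4364, -0.0919, 0.0329]
tool_rot: [-0.464, 0.458, -0.527, 0.545]
contact_force: [-0.1, 0.2, 0.1]
gripper_width: 0.321
```

```bash
python3 w.py w5
```

```text
5.0333 [ 0.4364 -0.0919  0.0329] jawyaw -8.59 down [ 0.023 -0.015 -1.   ]
```

View pics/w5.png

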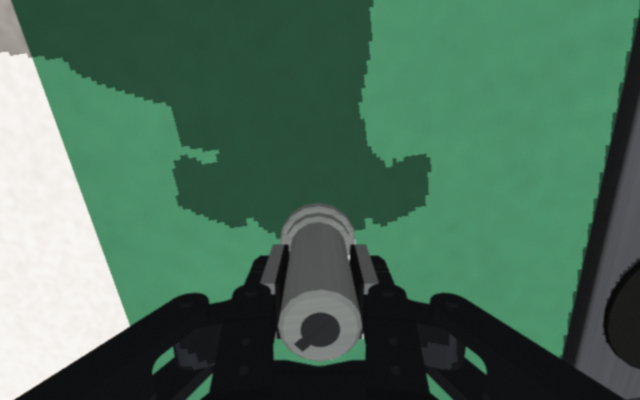

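Call:
move_arm(motion=[{"travel":[0,0,5],"roll":0},{"travel":[0,0,12],"roll":0},{"travel":[0,0,15],"roll":0},{"travel":[0,0,15],"roll":0},{"travel":[0,0,15],"roll":0},{"travel":[0,0,15],"roll":0},{"travel":[0,0,12],"roll":0},{"travel":[0,0,5],"roll":0},{"travel":[0,0,0],"roll":0},{"travel":[0,0,0],"roll":0}])

```text
time_s: 5.92
position: [0.432, -0.0901, 0.1277]
tool_rot: [-0.462, 0.46, -0.53, 0.542]
contact_force: [-0.2, 0.0, -2.4]
gripper_width: 0.316
```

Run:
```python
from h import *
c=wcal(); print('hub top',ray(c,319,325,.078), 'at w5 tcp .4364 -.0919'); print(jaw()[1][:,1].round(3), manip.get_state()['gripper_width'])
```

```text
hub top [ 0.43557918 -0.09111719  0.078     ] at w5 tcp .4364 -.0919
[ 0.014 -0.011 -1.   ] 0.3160290011077309
```

Call:
move_arm(motion=[{"travel":[8,7,0],"roll":0},{"travel":[16,14,0],"roll":0},{"travel":[25,23,0],"roll":0},{"travel":[28,26,0],"roll":0},{"travel":[28,26,0],"roll":0},{"travel":[28,26,0],"roll":0},{"travel":[28,26,0],"roll":0},{"travel":[24,22,0],"roll":0},{"travel":[16,14,0],"roll":0},{"travel":[8,7,0],"roll":0}])

```text
time_s: 6.75
position: [0.6444, 0.1158, 0.1121]
tool_rot: [-0.457, 0.462, -0.536, 0.539]
contact_force: [-0.3, 0.4, -2.2]
gripper_width: 0.321
```

Call:
move_arm(motion=[{"travel":[0,0,0],"roll":0},{"travel":[0,0,0],"roll":0},{"travel":[0,0,0],"roll":0},{"travel":[0,0,0],"roll":0}])

```text
time_s: 7.08
position: [0.6429, 0.1199, 0.1047]
tool_rot: [0.455, -0.466, 0.537, -0.536]
contact_force: [-0.2, -0.3, -1.3]
gripper_width: 0.314
```

```bash
python3 w.py w6
```

```text
7.0833 [0.6429 0.1199 0.1047] jawyaw -8.72 down [-0.012 -0.009 -1.   ]
```

View pics/w6.png

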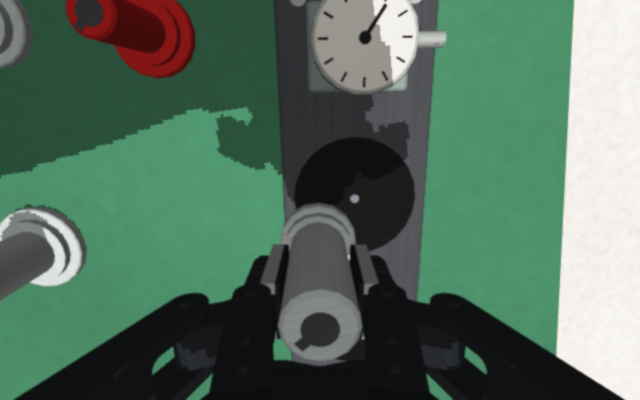

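```bash
cat >> h.py <<'E'
def dot(im,c,u,v,k=6,z=.016):
    g=cv2.cvtColor(im,cv2.COLOR_BGR2GRAY).astype(float); w=g[v-k:v+k+1,u-k:u+k+1]; w=np.clip(w-w.min()-.5*np.ptp(w),0,None); yy,xx=np.mgrid[-k:k+1,-k:k+1]
    return ray(c,u+(w*xx).sum()/w.sum(),v+(w*yy).sum()/w.sum(),z)
E
python3 - <<'E'
from h import *
im=cv2.imread('pics/w6.png');c=wcal();print(dot(im,c,354,199))
# hub bottom/ flange px of held hub vs top
p,R=jaw();print(ray(c,319,325,p[2]+.0451),p)
E
```

```text
[0.66698746 0.12078904 0.016     ]
[0.64366931 0.12036064 0.14976492] [0.64270953 0.11967728 0.10466492]
```

Call:
move_arm(motion=[{"travel":[6,0,2],"roll":1},{"travel":[8,0,2],"roll":0},{"travel":[5,0,0],"roll":0},{"travel":[0,0,-8],"roll":0},{"travel":[0,0,-10],"roll":0},{"travel":[0,0,-8],"roll":0},{"travel":[0,0,0],"roll":0},{"travel":[0,0,0],"roll":0},{"travel":[0,0,0],"roll":0}])

```text
time_s: 7.88
position: [0.6604, 0.1153, 0.0807]
tool_rot: [0.459, -0.471, 0.534, -0.532]
contact_force: [-1.0, 0.2, -2.3]
gripper_width: 0.321
```

```bash
python3 w.py w7
```

```text
7.8833 [0.6604 0.1153 0.0807] jawyaw -7.84 down [-0.014 -0.009 -1.   ]
```

View pics/w7.png

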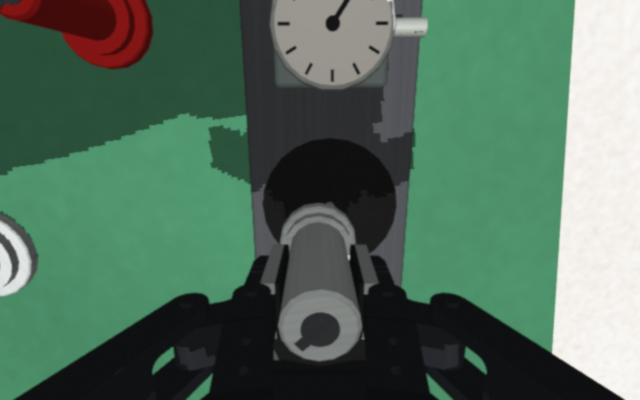

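Call:
move_arm(motion=[{"travel":[2,2,-5],"roll":0},{"travel":[2,1.5,-6],"roll":0},{"travel":[1,1,-6],"roll":0},{"travel":[0,0,-2],"roll":0},{"travel":[0,0,0],"roll":0},{"travel":[0,0,0],"roll":0},{"travel":[0,0,0],"roll":0}])

```text
time_s: 8.52
position: [0.6661, 0.121, 0.0601]
tool_rot: [0.459, -0.47, 0.533, -0.532]
contact_force: [-0.0, -0.2, -2.6]
gripper_width: 0.316
```

```bash
python3 w.py w8
```

```text
8.5167 [0.6661 0.121  0.0601] jawyaw -7.79 down [-0.013 -0.009 -1.   ]
```

View pics/w8.png

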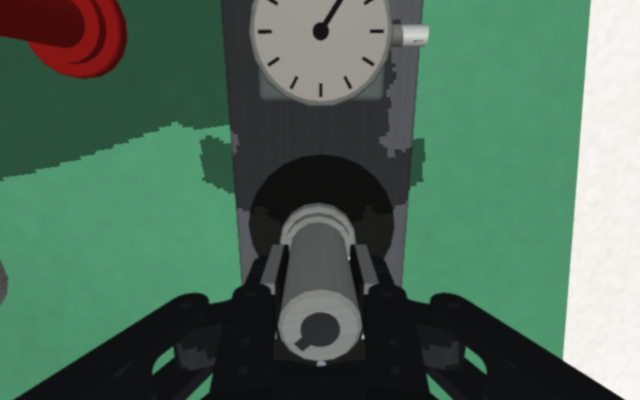

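Call:
move_arm(motion=[{"travel":[0,0,-4],"roll":0},{"travel":[0,0,-3],"roll":0},{"travel":[0,0,0],"roll":0},{"travel":[0,0,0],"roll":0}])

```text
time_s: 8.9
position: [0.6667, 0.1209, 0.0535]
tool_rot: [0.46, -0.47, 0.533, -0.533]
contact_force: [0.0, -0.6, -2.0]
gripper_width: 0.319
```

Call:
move_arm(motion=[{"travel":[0,0,-1.5],"roll":0},{"travel":[0,0,0],"roll":0}])

```text
time_s: 9.07
position: [0.6667, 0.1209, 0.0519]
tool_rot: [0.46, -0.47, 0.533, -0.533]
contact_force: [1.0, -0.3, -2.0]
gripper_width: 0.314
```

Call:
move_arm(motion=[{"travel":[0,0,-2],"roll":0},{"travel":[0,0,0],"roll":0},{"travel":[0,0,0],"roll":0}])

```text
time_s: 9.32
position: [0.6668, 0.1209, 0.0499]
tool_rot: [0.46, -0.47, 0.533, -0.533]
contact_force: [-0.0, 0.3, -2.5]
gripper_width: 0.318
```

Call:
move_arm(motion=[{"travel":[0,0,-1],"roll":0},{"travel":[0,0,0],"roll":0}])

```text
time_s: 9.48
position: [0.667, 0.1209, 0.0493]
tool_rot: [-0.46, 0.47, -0.533, 0.533]
contact_force: [-1.0, -0.4, -2.4]
gripper_width: 0.32
```

Call:
move_arm(motion=[{"travel":[0,0,-2],"roll":0},{"travel":[0,0,0],"roll":0}])

```text
time_s: 9.65
position: [0.6674, 0.121, 0.0497]
tool_rot: [-0.461, 0.469, -0.532, 0.533]
contact_force: [-0.3, -0.6, -1.8]
gripper_width: 0.317
```

Call:
move_arm(motion=[{"travel":[0,0,-1],"roll":0},{"travel":[0,0,0],"roll":0},{"travel":[0,0,0],"roll":0},{"travel":[0,0,0],"roll":0}], grip=0.4)

```text
time_s: 9.98
position: [0.6688, 0.1211, 0.0499]
tool_rot: [-0.462, 0.468, -0.532, 0.534]
contact_force: [0.4, 0.5, -0.8]
gripper_width: 0.699
```

```bash
python3 w.py w9
```

```text
9.9833 [0.6688 0.1211 0.0499] jawyaw -7.8 down [-0.005 -0.009 -1.   ]
```

View pics/w9.png

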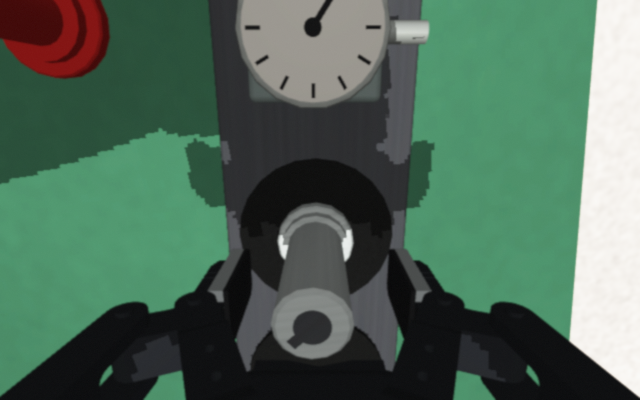

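Call:
move_arm(motion=[{"travel":[0,0,10],"roll":0},{"travel":[0,0,20],"roll":0},{"travel":[0,0,25],"roll":0},{"travel":[0,0,25],"roll":0},{"travel":[0,0,20],"roll":0},{"travel":[0,0,15],"roll":0},{"travel":[0,0,10],"roll":0},{"travel":[0,0,0],"roll":0},{"travel":[0,0,0],"roll":0}])

```text
time_s: 10.78
position: [0.6664, 0.1208, 0.1839]
tool_rot: [-0.461, 0.468, -0.532, 0.534]
contact_force: [0.5, -1.5, -0.1]
gripper_width: 0.701
```

```bash
python3 w.py w10
```

```text
10.7833 [0.6664 0.1208 0.1839] jawyaw -7.81 down [-0.005 -0.009 -1.   ]
```

View pics/w10.png

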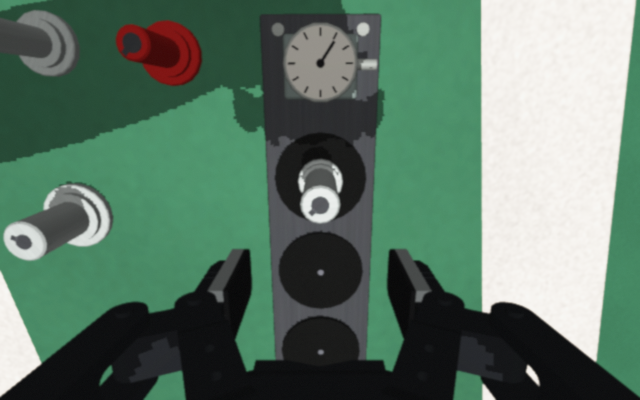

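Run:
```python
from h import *
im=cv2.imread('pics/w10.png');c=wcal()
a=dot(im,c,320,272);b=dot(im,c,320,352);print(a,b,'seat b ext',2*a-b, a-b, 'hub top',ray(c,320.5,204.5,.094))
cv2.imwrite('pics/w10c.png',cv2.resize(im[120:240,260:380],None,fx=5,fy=5,interpolation=cv2.INTER_CUBIC))
```

```text
[0.65436749 0.02653878 0.016     ] [ 0.64170964 -0.06760579  0.016     ] seat b ext [0.66702535 0.12068336 0.016     ] [1.26578562e-02 9.41445721e-02 5.55111512e-17] hub top [0.66726284 0.12031957 0.094     ]
```

View pics/w10c.png

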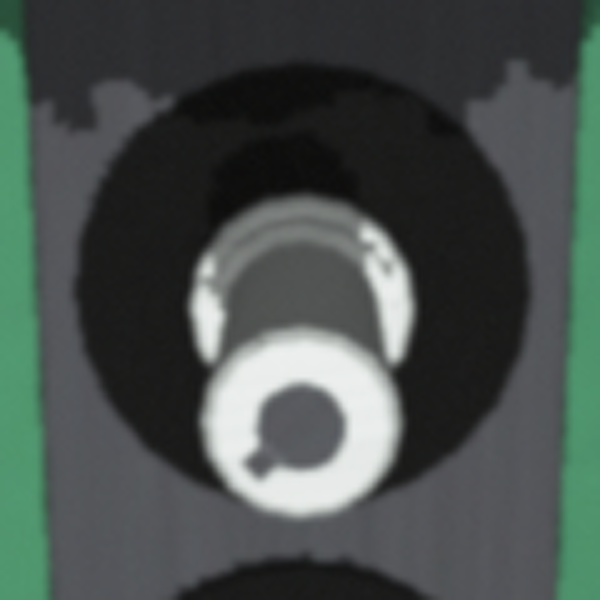

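Hub b is upright and centred on its seat to within about 0.5 mm. Next is hub d.

Call:
move_arm(motion=[{"travel":[-10,6,0],"roll":0},{"travel":[-20,13,0],"roll":0},{"travel":[-28,19,0],"roll":0},{"travel":[-30,20,0],"roll":0},{"travel":[-30,20,0],"roll":0},{"travel":[-28,19,0],"roll":0},{"travel":[-20,14,0],"roll":0},{"travel":[-14,9,0],"roll":0},{"travel":[-6,4,0],"roll":0},{"travel":[0,0,0],"roll":0}])

```text
time_s: 11.67
position: [0.4661, 0.2446, 0.169]
tool_rot: [0.454, -0.473, 0.536, -0.532]
contact_force: [0.3, 0.6, -0.0]
gripper_width: 0.702
```

Call:
move_arm(motion=[{"travel":[0,0,0],"roll":0},{"travel":[0,0,0],"roll":0},{"travel":[0,0,0],"roll":0}])

```text
time_s: 11.92
position: [0.4671, 0.2433, 0.1673]
tool_rot: [0.453, -0.474, 0.536, -0.532]
contact_force: [0.5, -0.5, 0.2]
gripper_width: 0.702
```

```bash
python3 w.py w11; python3 -c "
from h import *
print(ray(cal('top'),215,184,.01))"
```

```text
11.9167 [0.4671 0.2433 0.1673] jawyaw -8.11 down [-0.025 -0.016 -1.   ]
[0.54970622 0.24371533 0.01      ]
```

View pics/w11.png

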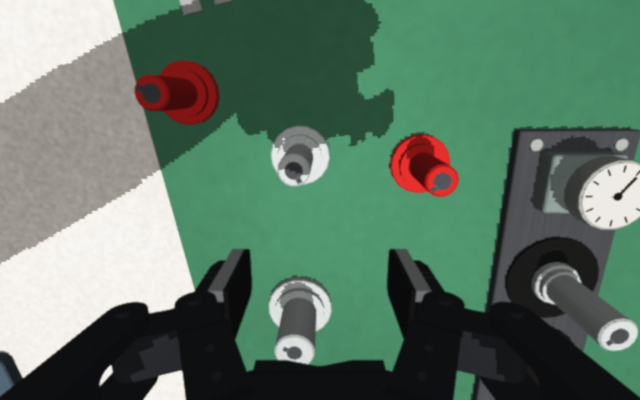

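Run:
```python
from h import *
c=wcal();print('d',ray(c,296,172,.068),'a',ray(c,292,352,.070)); p,R=jaw(); print(p,proj(c,(p[0],p[1],.068)))
```

```text
d [0.45177397 0.26550889 0.068     ] a [0.42413629 0.11488345 0.07      ]
[0.46728018 0.24323737 0.1672632 ] [321.98675016 198.97305092]
```

Call:
move_arm(motion=[{"travel":[-4,6,0],"roll":0},{"travel":[-6,8,-10],"roll":0},{"travel":[-5,6,-16],"roll":0},{"travel":[0,0,-18],"roll":0},{"travel":[0,0,-16],"roll":0},{"travel":[0,0,-10],"roll":0},{"travel":[0,0,-4],"roll":0},{"travel":[0,0,0],"roll":0},{"travel":[0,0,0],"roll":0},{"travel":[0,0,0],"roll":0}])

```text
time_s: 12.8
position: [0.4525, 0.2657, 0.0879]
tool_rot: [0.452, -0.472, 0.537, -0.533]
contact_force: [0.1, -0.6, 0.7]
gripper_width: 0.699
```

```bash
python3 w.py w12
```

```text
12.8 [0.4525 0.2657 0.0879] jawyaw -8.4 down [-0.025 -0.014 -1.   ]
```

View pics/w12.png

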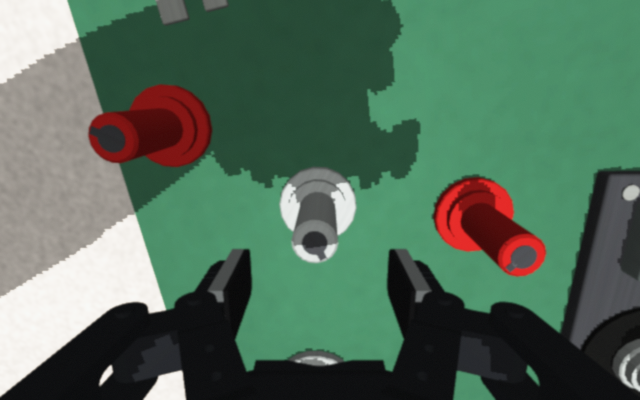

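Run:
```python
from h import *
c=wcal();print('d',ray(c,315,240,.068))
```

```text
d [0.45060032 0.26846819 0.068     ]
```

Call:
move_arm(motion=[{"travel":[-1,0,-6],"roll":0},{"travel":[0,0,-10],"roll":0},{"travel":[0,0,-12],"roll":0},{"travel":[0,0,-8],"roll":0},{"travel":[0,0,-4],"roll":0},{"travel":[0,0,0],"roll":0},{"travel":[0,0,0],"roll":0},{"travel":[0,0,0],"roll":0}])

```text
time_s: 13.52
position: [0.4528, 0.2659, 0.0456]
tool_rot: [0.453, -0.47, 0.537, -0.534]
contact_force: [-0.2, 0.5, 0.2]
gripper_width: 0.699
```

```bash
python3 w.py w13
```

```text
13.5167 [0.4528 0.2659 0.0456] jawyaw -8.45 down [-0.021 -0.012 -1.   ]
```

View pics/w13.png

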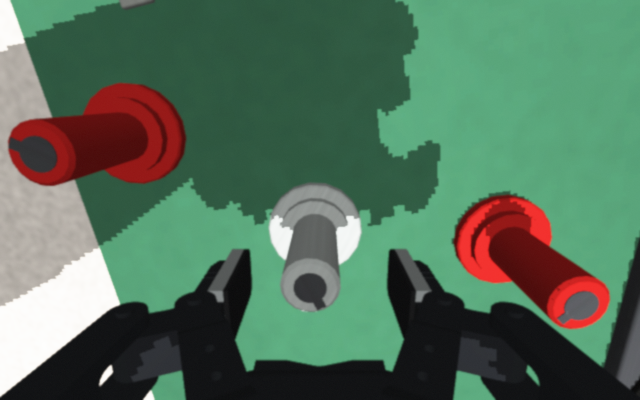

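Call:
move_arm(motion=[{"travel":[-1.5,0.5,-4],"roll":0},{"travel":[-1.5,0.5,-4],"roll":0},{"travel":[0,0,-3],"roll":0},{"travel":[0,0,0],"roll":0},{"travel":[0,0,0],"roll":0},{"travel":[0,0,0],"roll":0}])

```text
time_s: 14.07
position: [0.4506, 0.2676, 0.035]
tool_rot: [0.454, -0.469, 0.537, -0.534]
contact_force: [0.3, -0.0, -0.0]
gripper_width: 0.7
```

Call:
move_arm(motion=[{"travel":[0,0,0],"roll":0},{"travel":[0,0,0],"roll":0},{"travel":[0,0,0],"roll":0},{"travel":[0,0,0],"roll":0},{"travel":[0,0,0],"roll":0},{"travel":[0,0,0],"roll":0}], grip=-1)

```text
time_s: 14.57
position: [0.4508, 0.2677, 0.0355]
tool_rot: [0.455, -0.469, 0.537, -0.534]
contact_force: [-1.0, 0.0, -0.1]
gripper_width: 0.271
```

```bash
python3 w.py w14
```

```text
14.5667 [0.4508 0.2677 0.0355] jawyaw -8.44 down [-0.018 -0.011 -1.   ]
```

View pics/w14.png

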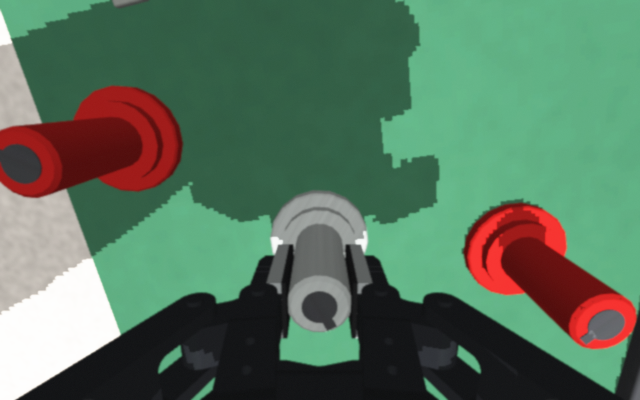

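Call:
move_arm(motion=[{"travel":[0,0,5],"roll":0},{"travel":[0,0,12],"roll":0},{"travel":[0,0,20],"roll":0},{"travel":[0,0,22],"roll":0},{"travel":[0,0,22],"roll":0},{"travel":[0,0,20],"roll":0},{"travel":[0,0,12],"roll":0},{"travel":[0,0,5],"roll":0},{"travel":[0,0,0],"roll":0},{"travel":[0,0,0],"roll":0}])

```text
time_s: 15.45
position: [0.4486, 0.2665, 0.1636]
tool_rot: [0.454, -0.469, 0.537, -0.534]
contact_force: [-0.4, -0.8, -1.4]
gripper_width: 0.266
```

Run:
```python
from h import *
c=wcal();print('d',ray(c,320,303,.068)); print(manip.get_state()['position'],jaw()[1][:,1])
```

```text
d [0.45200101 0.26823846 0.068     ]
[0.44857968 0.2665339  0.1636217 ] [-0.01809135 -0.01136086 -0.99977179]
```

Call:
move_arm(motion=[{"travel":[8,-9,0],"roll":0},{"travel":[15,-18,2],"roll":0},{"travel":[22,-26,2],"roll":0},{"travel":[25,-30,2],"roll":0},{"travel":[25,-30,2],"roll":0},{"travel":[25,-30,2],"roll":0},{"travel":[25,-30,0],"roll":0},{"travel":[22,-24,0],"roll":0},{"travel":[14,-17,0],"roll":0},{"travel":[6,-7,0],"roll":0}])

```text
time_s: 16.28
position: [0.6365, 0.0283, 0.1593]
tool_rot: [0.45, -0.478, 0.538, -0.529]
contact_force: [-0.4, 0.6, -0.4]
gripper_width: 0.267
```

Call:
move_arm(motion=[{"travel":[0,0,0],"roll":0},{"travel":[0,0,0],"roll":0},{"travel":[0,0,0],"roll":0},{"travel":[0,0,0],"roll":0}])

```text
time_s: 16.62
position: [0.634, 0.0267, 0.1542]
tool_rot: [0.446, -0.479, 0.542, -0.527]
contact_force: [0.3, -0.4, -0.9]
gripper_width: 0.27
```

```bash
python3 w.py w15
```

```text
16.6167 [0.634  0.0267 0.1542] jawyaw -8.24 down [-0.048 -0.015 -0.999]
```

View pics/w15.png

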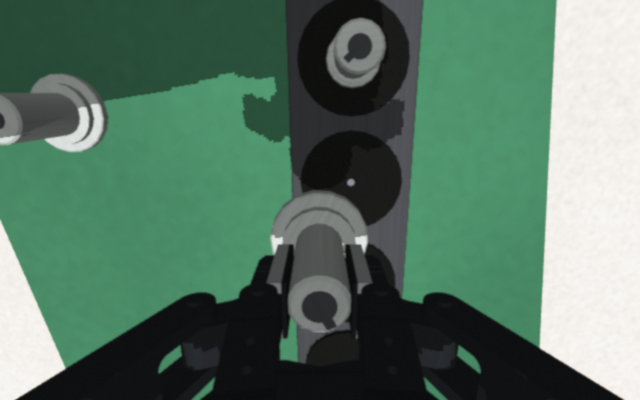

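Call:
move_arm(motion=[{"travel":[5,0,-5],"roll":0},{"travel":[6,0,-15],"roll":0},{"travel":[4,0,-25],"roll":0},{"travel":[2,0,-15],"roll":0},{"travel":[0,0,0],"roll":0},{"travel":[0,0,0],"roll":0},{"travel":[0,0,0],"roll":0},{"travel":[0,0,0],"roll":0}])

```text
time_s: 17.33
position: [0.6515, 0.0342, 0.0911]
tool_rot: [0.45, -0.481, 0.539, -0.525]
contact_force: [0.7, 0.5, -1.5]
gripper_width: 0.272
```

```bash
python3 w.py w16
```

```text
17.3333 [0.6515 0.0342 0.0911] jawyaw -7.64 down [-0.045 -0.014 -0.999]
```

Call:
move_arm(motion=[{"travel":[1,-3,-4],"roll":0},{"travel":[1,-4,-8],"roll":0},{"travel":[0,0,-8],"roll":0},{"travel":[0,0,-4],"roll":0},{"travel":[0,0,0],"roll":0},{"travel":[0,0,0],"roll":0},{"travel":[0,0,0],"roll":0}])

```text
time_s: 17.97
position: [0.6556, 0.0256, 0.0681]
tool_rot: [0.452, -0.479, 0.537, -0.527]
contact_force: [-1.1, 0.3, -1.5]
gripper_width: 0.268
```

```bash
python3 w.py w17
```

```text
17.9667 [0.6556 0.0256 0.0681] jawyaw -7.7 down [-0.039 -0.015 -0.999]
```

View pics/w17.png

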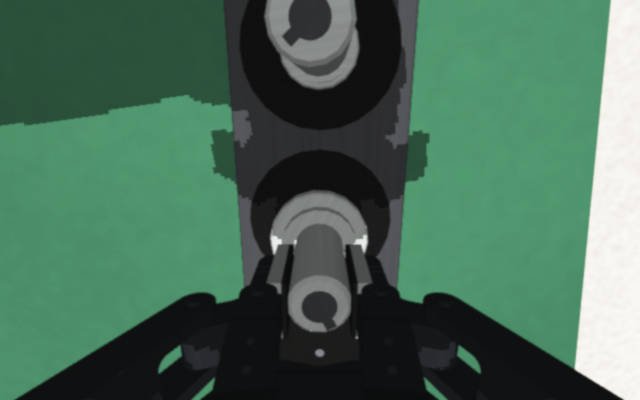

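Call:
move_arm(motion=[{"travel":[-0.5,0.3,-4],"roll":0},{"travel":[-0.5,0,-5],"roll":0},{"travel":[0,0,-3],"roll":0},{"travel":[0,0,0],"roll":0},{"travel":[0,0,0],"roll":0}])

```text
time_s: 18.43
position: [0.655, 0.0262, 0.0556]
tool_rot: [0.452, -0.479, 0.537, -0.527]
contact_force: [-0.5, 0.1, -1.1]
gripper_width: 0.264
```

Call:
move_arm(motion=[{"travel":[0,0,-2],"roll":0},{"travel":[0,0,0],"roll":0},{"travel":[0,0,0],"roll":0}])

```text
time_s: 18.68
position: [0.6549, 0.0263, 0.0534]
tool_rot: [0.452, -0.479, 0.537, -0.527]
contact_force: [0.3, -0.2, -1.0]
gripper_width: 0.264
```

Call:
move_arm(motion=[{"travel":[0,0,-2],"roll":0},{"travel":[0,0,0],"roll":0}])

```text
time_s: 18.85
position: [0.6555, 0.0263, 0.0523]
tool_rot: [0.452, -0.479, 0.537, -0.528]
contact_force: [-0.2, 0.3, -0.5]
gripper_width: 0.272
```

Call:
move_arm(motion=[{"travel":[0,0,-2],"roll":0},{"travel":[0,0,0],"roll":0}])

```text
time_s: 19.02
position: [0.656, 0.0263, 0.0524]
tool_rot: [0.453, -0.478, 0.536, -0.528]
contact_force: [-0.2, 0.0, -0.5]
gripper_width: 0.266
```

Call:
move_arm(motion=[{"travel":[0,0,-2],"roll":0}])

```text
time_s: 19.1
position: [0.6565, 0.0262, 0.0517]
tool_rot: [0.453, -0.478, 0.536, -0.529]
contact_force: [-4.0, 0.6, 11.6]
gripper_width: 0.265
```

Call:
move_arm(motion=[{"travel":[0,0,0],"roll":0},{"travel":[0,0,0],"roll":0},{"travel":[0,0,0],"roll":0},{"travel":[0,0,0],"roll":0}], grip=0.4)

```text
time_s: 19.43
position: [0.6571, 0.0261, 0.0516]
tool_rot: [0.454, -0.477, 0.535, -0.529]
contact_force: [-0.1, -0.3, -0.0]
gripper_width: 0.7
```

Call:
move_arm(motion=[{"travel":[-1,0,10],"roll":0},{"travel":[0,0,20],"roll":0},{"travel":[0,0,25],"roll":0},{"travel":[0,0,25],"roll":0},{"travel":[0,0,20],"roll":0},{"travel":[0,0,15],"roll":0},{"travel":[0,0,10],"roll":0},{"travel":[0,0,0],"roll":0},{"travel":[0,0,0],"roll":0}])

```text
time_s: 20.18
position: [0.6523, 0.0263, 0.1834]
tool_rot: [0.452, -0.478, 0.536, -0.528]
contact_force: [-0.4, -0.5, -0.3]
gripper_width: 0.7
```

```bash
python3 w.py w18
```

```text
20.1833 [0.6523 0.0263 0.1834] jawyaw -7.67 down [-0.036 -0.015 -0.999]
```

View pics/w18.png

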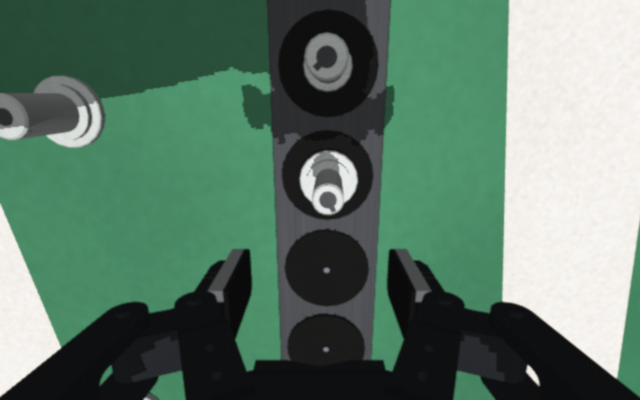

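Run:
```python
from h import *
im=cv2.imread('pics/w18.png');c=wcal()
a=dot(im,c,326,270);b=dot(im,c,326,350);print(a,b,'seat d ext',2*a-b, a-b, 'hub d top',ray(c,327.5,200.5,.084),'hub b top',ray(c,326,57,.094))
cv2.imwrite('pics/w18c.png',cv2.resize(im[120:230,265:385],None,fx=5,fy=5,interpolation=cv2.INTER_CUBIC))
```

```text
[ 0.64162396 -0.06757401  0.016     ] [ 0.62892353 -0.16171048  0.016     ] seat d ext [0.65432439 0.02656245 0.016     ] [1.27004331e-02 9.41364645e-02 5.55111512e-17] hub d top [0.65526714 0.02460748 0.084     ] hub b top [0.66648477 0.11964791 0.094     ]
```

View pics/w18c.png

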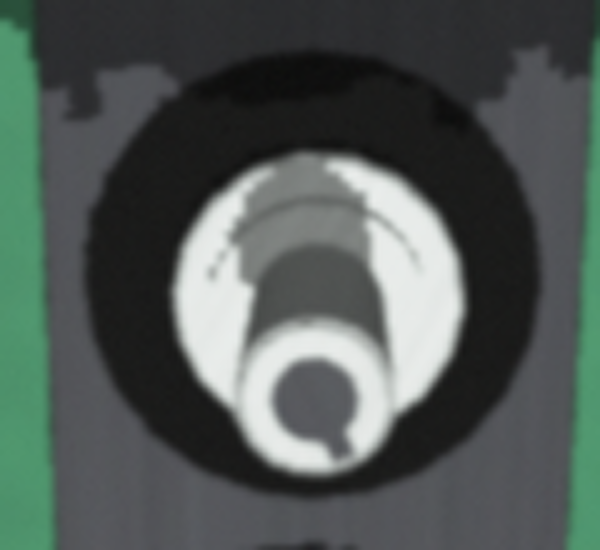

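Run:
```python
from h import *
im=cv2.imread('pics/w18.png');c=wcal()
g=cv2.cvtColor(im,cv2.COLOR_BGR2GRAY)
# flange outline: bright/grey over black from rays; upper arc
x0,y0=265,120
P=[]
for t in np.radians(np.arange(170,371,5)):
    cen=np.array([328.5,179.]); 
    rr=np.arange(18,40,.25); pts=np.array([cen+r*np.array([np.cos(t),np.sin(t)]) for r in rr],np.float32)
    s=cv2.remap(g,pts[:,:1],pts[:,1:],1).ravel().astype(float); k=np.diff(s).argmin()
    P.append(ray(c,*pts[k],.024)[:2])
P=np.array(P);o=fitc(P)
for _ in range(3):
    e=abs(np.hypot(*(P-o[0]).T)-o[1]);o=fitc(P[e<.0015])
print(o,(e<.0015).sum())
print('top2',ray(c,328,199.4,.084))
```

```text
(array([0.65541486, 0.02562381]), np.float64(0.025457867049787877)) 41
top2 [0.65573194 0.02539128 0.084     ]
```

Hub d is about 1.5 mm off centre, which is fine. Next is hub a.

Call:
move_arm(motion=[{"travel":[-10,4,0],"roll":0},{"travel":[-20,8,0],"roll":0},{"travel":[-28,11,0],"roll":0},{"travel":[-32,12,0],"roll":0},{"travel":[-32,12,0],"roll":0},{"travel":[-32,12,0],"roll":0},{"travel":[-26,10,0],"roll":0},{"travel":[-16,6,0],"roll":0},{"travel":[-8,3,0],"roll":0},{"travel":[0,0,0],"roll":0}])

```text
time_s: 21.07
position: [0.4326, 0.1049, 0.1677]
tool_rot: [0.446, -0.483, 0.541, -0.524]
contact_force: [0.7, -0.4, 0.2]
gripper_width: 0.699
```

Call:
move_arm(motion=[{"travel":[0,0,0],"roll":0},{"travel":[0,0,0],"roll":0},{"travel":[0,0,0],"roll":0}])

```text
time_s: 21.32
position: [0.434, 0.1043, 0.1664]
tool_rot: [0.446, -0.483, 0.541, -0.524]
contact_force: [0.0, -0.5, 1.0]
gripper_width: 0.703
```

```bash
python3 w.py w19
```

```text
21.3167 [0.434  0.1043 0.1664] jawyaw -7.85 down [-0.056 -0.016 -0.998]
```

View pics/w19.png

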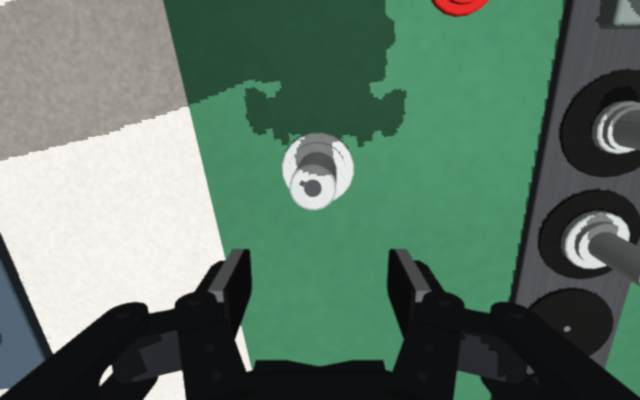

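Call:
move_arm(motion=[{"travel":[-3,3,8],"roll":0},{"travel":[-3,3,16],"roll":0},{"travel":[-3,3,20],"roll":0},{"travel":[0,0,20],"roll":0},{"travel":[0,0,20],"roll":0},{"travel":[0,0,14],"roll":0},{"travel":[0,0,6],"roll":0},{"travel":[0,0,0],"roll":0},{"travel":[0,0,0],"roll":0},{"travel":[0,0,0],"roll":0}])

```text
time_s: 22.2
position: [0.4279, 0.1125, 0.2767]
tool_rot: [0.444, -0.482, 0.543, -0.525]
contact_force: [-0.9, -1.1, 0.1]
gripper_width: 0.698
```

```bash
python3 -c "
from h import *
print(jaw()[1][:,1])"
```

```text
[-0.0568461  -0.01594534 -0.99825561]
```

Call:
move_arm(motion=[{"travel":[0,0,-38],"roll":0},{"travel":[0,0,-38],"roll":0},{"travel":[0,0,-38],"roll":0},{"travel":[0,0,0],"roll":0},{"travel":[0,0,0],"roll":0},{"travel":[0,0,0],"roll":0},{"travel":[0,0,0],"roll":0}])

```text
time_s: 22.78
position: [0.4215, 0.1116, 0.1536]
tool_rot: [0.44, -0.485, 0.546, -0.523]
contact_force: [0.8, -0.0, 1.1]
gripper_width: 0.699
```

```bash
python3 w.py w20;python3 -c "
from h import *
print(jaw()[1][:,1])"
```

```text
22.7833 [0.4215 0.1116 0.1536] jawyaw -8.24 down [-0.069 -0.017 -0.997]
[-0.06736255 -0.01708076 -0.99758234]
```

Call:
move_arm(motion=[{"travel":[0,0,38],"roll":0},{"travel":[0,0,38],"roll":0},{"travel":[0,0,38],"roll":0},{"travel":[0,0,0],"roll":0},{"travel":[0,0,0],"roll":0},{"travel":[0,0,0],"roll":0},{"travel":[0,0,0],"roll":0}])

```text
time_s: 23.42
position: [0.4242, 0.1119, 0.2835]
tool_rot: [0.446, -0.48, 0.542, -0.527]
contact_force: [-0.0, 0.2, -0.7]
gripper_width: 0.702
```

```bash
python3 -c "
from h import *
print(jaw()[1][:,1],manip.get_state()['joint_pos'])"
```

```text
[-0.050327   -0.01510246 -0.9986186 ] [ 0.1115805  -0.09785798  0.05965702  1.78003235 -0.00940481  1.8258171 ]
```

Call:
move_arm(motion=[{"travel":[0,0,-6],"roll":0},{"travel":[0,0,-12],"roll":0},{"travel":[0,0,-16],"roll":0},{"travel":[0,0,-18],"roll":0},{"travel":[0,0,-18],"roll":0},{"travel":[0,0,-16],"roll":0},{"travel":[0,0,-12],"roll":0},{"travel":[0,0,-6],"roll":0},{"travel":[0,0,0],"roll":0},{"travel":[0,0,0],"roll":0}])

```text
time_s: 24.25
position: [0.4193, 0.1113, 0.1655]
tool_rot: [0.443, -0.483, 0.544, -0.524]
contact_force: [1.3, 0.2, -0.5]
gripper_width: 0.699
```

```bash
python3 -c "
from h import *
print(jaw()[1][:,1])"
```

```text
[-0.06111894 -0.0163002  -0.99799738]
```

Call:
move_arm(motion=[{"travel":[0,0,40],"roll":0},{"travel":[0,0,40],"roll":0},{"travel":[0,0,40],"roll":0},{"travel":[0,0,0],"roll":0},{"travel":[0,0,0],"roll":0},{"travel":[0,0,0],"roll":0},{"travel":[0,0,0],"roll":0}])

```text
time_s: 24.83
position: [0.4092, 0.1102, 0.2813]
tool_rot: [0.436, -0.489, 0.548, -0.52]
contact_force: [0.5, -0.5, -0.1]
gripper_width: 0.704
```

```bash
python3 -c "
from h import *
print(jaw()[1][:,1],manip.get_state()['joint_pos'])"
```

```text
[-0.08271113 -0.0187536  -0.9963971 ] [ 0.1116422  -0.10210634  0.04943769  1.80672979 -0.00942211  1.82583114]
```

Call:
move_arm(motion=[{"travel":[0,0,0],"roll":0}])

```text
time_s: 24.92
position: [0.4093, 0.1102, 0.2812]
tool_rot: [0.436, -0.489, 0.548, -0.52]
contact_force: [-0.6, -0.3, -0.8]
gripper_width: 0.699
```

```bash
cat > t.py <<'E'
from h import *
s=manip.get_state();print(round(s['time_s'],2),s['position'].round(4),'down',jaw()[1][:,1].round(4),'j',s['joint_pos'].round(4)[1:4],'dq',s['dq'].round(3)[1:4])
E
python3 t.py
```

```text
24.92 [0.4093 0.1102 0.2812] down [-0.0825 -0.0187 -0.9964] j [-0.1023  0.0489  1.8062] dq [ 0.001 -0.009 -0.005]
```

Call:
move_arm(motion=[{"travel":[0,0,-30],"roll":0}])

```text
time_s: 25.0
position: [0.4119, 0.1105, 0.2556]
tool_rot: [0.439, -0.486, 0.546, -0.522]
contact_force: [0.7, 0.5, 0.6]
gripper_width: 0.701
```

```bash
python3 t.py
```

```text
25.0 [0.4119 0.1105 0.2556] down [-0.0726 -0.0176 -0.9972] j [-0.1176 -0.0158  1.7468] dq [-0.142 -0.976 -0.792]
```

Call:
move_arm(motion=[{"travel":[0,0,-30],"roll":0}])

```text
time_s: 25.08
position: [0.4125, 0.1106, 0.2251]
tool_rot: [0.44, -0.486, 0.546, -0.522]
contact_force: [0.4, 0.1, -0.8]
gripper_width: 0.696
```

```bash
python3 t.py
```

```text
25.08 [0.4125 0.1106 0.2251] down [-0.0704 -0.0174 -0.9974] j [-0.1273 -0.0853  1.6848] dq [-0.127 -0.774 -0.728]
```

Call:
move_arm(motion=[{"travel":[0,0,0],"roll":0}])

```text
time_s: 25.17
position: [0.4088, 0.1101, 0.2184]
tool_rot: [0.436, -0.489, 0.548, -0.52]
contact_force: [-0.3, -0.6, -0.9]
gripper_width: 0.705
```

```bash
python3 t.py
```

```text
25.17 [0.4088 0.1101 0.2184] down [-0.0824 -0.0187 -0.9964] j [-0.1253 -0.0978  1.6824] dq [-0.013  0.085  0.048]
```

Call:
move_arm(motion=[{"travel":[0,0,0],"roll":0}])

```text
time_s: 25.25
position: [0.4076, 0.11, 0.2173]
tool_rot: [0.435, -0.49, 0.549, -0.519]
contact_force: [-0.2, -0.3, 0.5]
gripper_width: 0.7
```

```bash
python3 t.py
```

```text
25.25 [0.4076 0.11   0.2173] down [-0.0854 -0.019  -0.9962] j [-0.1252 -0.1     1.6831] dq [ 0.017 -0.087 -0.014]
```

Call:
move_arm(motion=[{"travel":[0,0,0],"roll":0},{"travel":[0,0,0],"roll":0}])

```text
time_s: 25.42
position: [0.4072, 0.11, 0.2178]
tool_rot: [0.435, -0.49, 0.549, -0.519]
contact_force: [0.4, -0.7, 0.9]
gripper_width: 0.701
```

```bash
python3 t.py
```

```text
25.42 [0.4072 0.11   0.2178] down [-0.0869 -0.0192 -0.996 ] j [-0.1245 -0.0984  1.6855] dq [0.002 0.017 0.013]
```

Call:
move_arm(motion=[{"travel":[0,0,30],"roll":0}])

```text
time_s: 25.5
position: [0.4031, 0.1095, 0.2418]
tool_rot: [0.431, -0.494, 0.552, -0.516]
contact_force: [0.2, 0.4, -1.3]
gripper_width: 0.702
```

```bash
python3 t.py
```

```text
25.5 [0.4031 0.1095 0.2418] down [-0.101  -0.0207 -0.9947] j [-0.1137 -0.042   1.7454] dq [0.088 0.965 0.782]
```

Call:
move_arm(motion=[{"travel":[0,0,30],"roll":0}])

```text
time_s: 25.58
position: [0.4023, 0.1094, 0.2725]
tool_rot: [0.43, -0.495, 0.552, -0.515]
contact_force: [0.7, 0.1, 1.1]
gripper_width: 0.7
```

```bash
python3 t.py
```

```text
25.58 [0.4023 0.1094 0.2725] down [-0.1029 -0.021  -0.9945] j [-0.1021  0.03    1.8077] dq [0.164 0.789 0.728]
```

Call:
move_arm(motion=[{"travel":[0,0,0],"roll":0}])

```text
time_s: 25.67
position: [0.4043, 0.1096, 0.2786]
tool_rot: [0.433, -0.492, 0.55, -0.517]
contact_force: [-0.1, -1.0, 0.9]
gripper_width: 0.697
```

```bash
python3 t.py
```

```text
25.67 [0.4043 0.1096 0.2786] down [-0.0941 -0.02   -0.9954] j [-0.1039  0.0414  1.8119] dq [ 0.008 -0.04  -0.033]
```

Call:
move_arm(motion=[{"travel":[0,0,0],"roll":0}])

```text
time_s: 25.75
position: [0.4055, 0.1097, 0.2808]
tool_rot: [0.434, -0.491, 0.549, -0.518]
contact_force: [0.7, -0.6, -0.3]
gripper_width: 0.702
```

```bash
python3 t.py
```

```text
25.75 [0.4055 0.1097 0.2808] down [-0.0899 -0.0196 -0.9958] j [-0.104   0.046   1.8125] dq [-0.017  0.099  0.033]
```

Call:
move_arm(motion=[{"travel":[0,0,0],"roll":0},{"travel":[0,0,0],"roll":0}])

```text
time_s: 25.92
position: [0.4071, 0.1099, 0.2832]
tool_rot: [0.436, -0.489, 0.548, -0.52]
contact_force: [-0.2, 0.3, 0.4]
gripper_width: 0.696
```

```bash
python3 t.py
```

```text
25.92 [0.4071 0.1099 0.2832] down [-0.0842 -0.0189 -0.9963] j [-0.1048  0.0507  1.8122] dq [-0.004  0.016 -0.002]
```

Call:
move_arm(motion=[{"travel":[0,0,10],"roll":0},{"travel":[0,0,20],"roll":0},{"travel":[0,0,20],"roll":0},{"travel":[0,0,20],"roll":0},{"travel":[0,0,10],"roll":0},{"travel":[0,0,0],"roll":0},{"travel":[0,0,0],"roll":0}])

```text
time_s: 26.5
position: [0.4056, 0.1098, 0.3621]
tool_rot: [0.433, -0.492, 0.55, -0.518]
contact_force: [0.1, 0.4, -0.5]
gripper_width: 0.698
```

```bash
python3 t.py
```

```text
26.5 [0.4056 0.1098 0.3621] down [-0.0914 -0.0197 -0.9956] j [-0.0439  0.2703  1.9781] dq [0.003 0.013 0.   ]
```

Call:
move_arm(motion=[{"travel":[0,0,-15],"roll":0},{"travel":[0,0,-38],"roll":0},{"travel":[0,0,-38],"roll":0},{"travel":[0,0,-38],"roll":0},{"travel":[0,0,0],"roll":0}])

```text
time_s: 26.92
position: [0.4, 0.1092, 0.2202]
tool_rot: [0.43, -0.494, 0.552, -0.516]
contact_force: [-1.8, -0.7, -2.4]
gripper_width: 0.702
```

```bash
python3 t.py
```

```text
26.92 [0.4    0.1092 0.2202] down [-0.1014 -0.0208 -0.9946] j [-0.1267 -0.0968  1.7039] dq [-0.013  0.146  0.059]
```

Call:
move_arm(motion=[{"travel":[0,0,-25],"roll":0},{"travel":[0,0,-30],"roll":0},{"travel":[0,0,-8],"roll":0},{"travel":[0,0,0],"roll":0}])

```text
time_s: 27.25
position: [0.3963, 0.1088, 0.1537]
tool_rot: [0.428, -0.496, 0.553, -0.514]
contact_force: [-0.2, -0.9, 0.5]
gripper_width: 0.696
```

```bash
python3 t.py
```

```text
27.25 [0.3963 0.1088 0.1537] down [-0.1089 -0.0217 -0.9938] j [-0.1292 -0.2318  1.5791] dq [0.004 0.01  0.017]
```

Call:
move_arm(motion=[{"travel":[0,0,0],"roll":0},{"travel":[0,0,0],"roll":0},{"travel":[0,0,0],"roll":0},{"travel":[0,0,0],"roll":0}])

```text
time_s: 27.58
position: [0.4018, 0.1094, 0.1625]
tool_rot: [0.432, -0.493, 0.551, -0.517]
contact_force: [-0.2, -0.3, -0.5]
gripper_width: 0.7
```

```bash
python3 t.py
```

```text
27.58 [0.4018 0.1094 0.1625] down [-0.0961 -0.0203 -0.9952] j [-0.1304 -0.2142  1.585 ] dq [-0.007  0.052  0.012]
```

Call:
move_arm(motion=[{"travel":[0,0,0],"roll":0},{"travel":[0,0,0],"roll":0},{"travel":[0,0,0],"roll":0},{"travel":[0,0,0],"roll":0}])

```text
time_s: 27.92
position: [0.4053, 0.1097, 0.1675]
tool_rot: [0.435, -0.49, 0.549, -0.519]
contact_force: [0.4, 0.3, -0.0]
gripper_width: 0.699
```

```bash
python3 t.py
```

```text
27.92 [0.4053 0.1097 0.1675] down [-0.0866 -0.0192 -0.9961] j [-0.1324 -0.2053  1.5863] dq [-0.004  0.01   0.001]
```

Call:
move_arm(motion=[{"travel":[0,0,0],"roll":0},{"travel":[0,0,0],"roll":0},{"travel":[0,0,0],"roll":0},{"travel":[0,0,0],"roll":0},{"travel":[0,0,0],"roll":0},{"travel":[0,0,0],"roll":0},{"travel":[0,0,0],"roll":0},{"travel":[0,0,0],"roll":0},{"travel":[0,0,0],"roll":0},{"travel":[0,0,0],"roll":0}])

```text
time_s: 28.75
position: [0.4046, 0.1097, 0.1668]
tool_rot: [0.434, -0.491, 0.549, -0.519]
contact_force: [0.5, -0.2, -0.3]
gripper_width: 0.703
```

```bash
python3 t.py
```

```text
28.75 [0.4046 0.1097 0.1668] down [-0.0886 -0.0194 -0.9959] j [-0.1321 -0.2067  1.5865] dq [-0.    -0.     0.002]
```

Call:
move_arm(motion=[{"travel":[0,0,5],"roll":7},{"travel":[0,0,5],"roll":7},{"travel":[0,0,5],"roll":7},{"travel":[0,0,5],"roll":7},{"travel":[0,0,0],"roll":7},{"travel":[0,0,0],"roll":7},{"travel":[0,0,0],"roll":7},{"travel":[0,0,0],"roll":7},{"travel":[0,0,0],"roll":7},{"travel":[0,0,0],"roll":7}])

```text
time_s: 29.58
position: [0.4049, 0.1094, 0.1876]
tool_rot: [-0.655, 0.72, -0.157, 0.166]
contact_force: [-0.5, -0.6, 0.8]
gripper_width: 0.7
```

```bash
python3 t.py
```

```text
29.58 [0.4049 0.1094 0.1876] down [-0.009  -0.0923 -0.9957] j [-0.1971 -0.2215  1.5711] dq [-0.139 -0.119 -0.106]
```

Call:
move_arm(motion=[{"travel":[0,0,0],"roll":7},{"travel":[0,0,0],"roll":7},{"travel":[0,0,0],"roll":7},{"travel":[0,0,0],"roll":7},{"travel":[0,0,0],"roll":7},{"travel":[0,0,0],"roll":7},{"travel":[0,0,0],"roll":7},{"travel":[0,0,0],"roll":6},{"travel":[0,0,0],"roll":0},{"travel":[0,0,0],"roll":0}])

```text
time_s: 30.42
position: [0.404, 0.1099, 0.1879]
tool_rot: [-0.656, 0.709, 0.202, -0.163]
contact_force: [0.3, 0.2, -0.2]
gripper_width: 0.702
```

```bash
python3 w.py w21; python3 t.py
```

```text
30.4167 [0.404  0.1099 0.1879] jawyaw 119.9 down [ 0.072 -0.059 -0.996]
30.47 [0.404  0.1099 0.1879] down [ 0.0722 -0.0588 -0.9957] j [-0.299  -0.3038  1.5038] dq [ 0.007  0.005 -0.003]
```

View pics/w21.png

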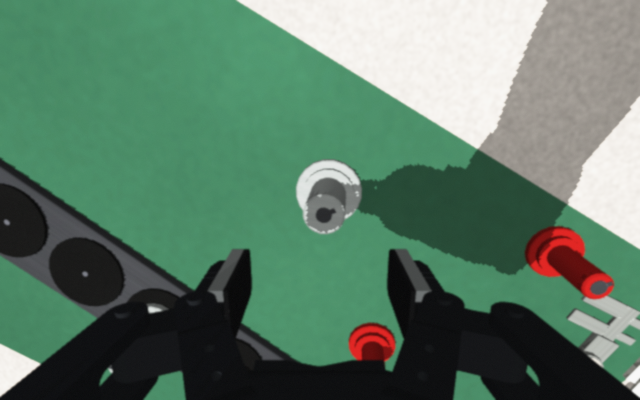

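Call:
move_arm(motion=[{"travel":[0,0,30],"roll":7},{"travel":[0,0,30],"roll":7},{"travel":[0,0,30],"roll":7},{"travel":[0,0,0],"roll":7},{"travel":[0,0,0],"roll":7},{"travel":[0,0,-30],"roll":7},{"travel":[0,0,-30],"roll":7},{"travel":[0,0,-30],"roll":3},{"travel":[0,0,0],"roll":0},{"travel":[0,0,0],"roll":0}])

```text
time_s: 31.3
position: [0.401, 0.11, 0.1865]
tool_rot: [-0.512, 0.547, 0.495, -0.441]
contact_force: [-0.3, -0.4, 1.5]
gripper_width: 0.697
```

```bash
python3 t.py
```

```text
31.3 [0.401  0.11   0.1865] down [ 0.0898  0.0135 -0.9959] j [-0.3486 -0.3445  1.484 ] dq [ 0.02  -0.093  0.004]
```

Call:
move_arm(motion=[{"travel":[0,0,30],"roll":0},{"travel":[0,0,30],"roll":0},{"travel":[0,0,30],"roll":0},{"travel":[0,0,30],"roll":0},{"travel":[0,0,0],"roll":0},{"travel":[0,0,-38],"roll":0},{"travel":[0,0,-38],"roll":0},{"travel":[0,0,-38],"roll":0},{"travel":[0,0,0],"roll":0},{"travel":[0,0,0],"roll":0}])

```text
time_s: 32.13
position: [0.3985, 0.1105, 0.2042]
tool_rot: [-0.516, 0.553, 0.489, -0.433]
contact_force: [0.5, 0.1, 1.4]
gripper_width: 0.7
```

```bash
python3 t.py
```

```text
32.13 [0.3985 0.1105 0.2042] down [ 0.0944  0.0123 -0.9955] j [-0.3564 -0.3154  1.5165] dq [ 0.017 -0.113  0.014]
```

Call:
move_arm(motion=[{"travel":[-35,0,0],"roll":0},{"travel":[-35,0,0],"roll":0},{"travel":[-35,0,0],"roll":0},{"travel":[0,0,0],"roll":0},{"travel":[0,0,0],"roll":0},{"travel":[0,0,0],"roll":0}])

```text
time_s: 32.63
position: [0.3008, 0.1119, 0.2286]
tool_rot: [-0.511, 0.56, 0.497, -0.422]
contact_force: [0.7, 0.3, 0.3]
gripper_width: 0.698
```

```bash
python3 t.py
```

```text
32.63 [0.3008 0.1119 0.2286] down [ 0.1252  0.0166 -0.992 ] j [-0.6363 -0.4455  1.635 ] dq [-0.011  0.093 -0.002]
```

Call:
move_arm(motion=[{"travel":[35,0,0],"roll":0},{"travel":[35,0,0],"roll":0},{"travel":[35,0,0],"roll":0},{"travel":[0,0,0],"roll":0},{"travel":[0,0,0],"roll":0},{"travel":[0,0,0],"roll":0}])

```text
time_s: 33.13
position: [0.4231, 0.1125, 0.2449]
tool_rot: [-0.506, 0.566, 0.503, -0.412]
contact_force: [-0.5, -0.5, 0.3]
gripper_width: 0.702
```

```bash
python3 t.py
```

```text
33.13 [0.4231 0.1125 0.2449] down [ 0.1521  0.0195 -0.9882] j [-0.3457 -0.2325  1.53  ] dq [0.033 0.061 0.024]
```

Call:
move_arm(motion=[{"travel":[0,-6,0],"roll":0},{"travel":[0,-12,0],"roll":0},{"travel":[0,-18,0],"roll":0},{"travel":[0,-22,0],"roll":0},{"travel":[0,-24,0],"roll":0},{"travel":[0,-24,0],"roll":0},{"travel":[0,-22,0],"roll":0},{"travel":[0,-18,0],"roll":0},{"travel":[0,-12,0],"roll":0},{"travel":[0,-6,0],"roll":0}])

```text
time_s: 33.97
position: [0.4181, -0.0581, 0.2542]
tool_rot: [-0.5, 0.568, 0.508, -0.411]
contact_force: [-0.3, -0.9, 0.2]
gripper_width: 0.703
```

```bash
python3 t.py
```

```text
33.97 [ 0.4181 -0.0581  0.2542] down [ 0.1664  0.0163 -0.9859] j [-0.3904 -0.2472  1.5625] dq [0.002 0.018 0.018]
```

Call:
move_arm(motion=[{"travel":[0,6,0],"roll":0},{"travel":[0,12,0],"roll":0},{"travel":[0,18,0],"roll":0},{"travel":[0,22,0],"roll":0},{"travel":[0,24,0],"roll":0},{"travel":[0,24,0],"roll":0},{"travel":[0,22,0],"roll":0},{"travel":[0,18,0],"roll":0},{"travel":[0,12,0],"roll":0},{"travel":[0,6,0],"roll":0}])

```text
time_s: 34.8
position: [0.4114, 0.118, 0.2594]
tool_rot: [-0.499, 0.57, 0.51, -0.407]
contact_force: [0.1, -0.9, -0.2]
gripper_width: 0.701
```

```bash
python3 t.py
```

```text
34.8 [0.4114 0.118  0.2594] down [ 0.1751  0.0199 -0.9844] j [-0.3899 -0.2383  1.5453] dq [ 0.036  0.036 -0.009]
```

Call:
move_arm(motion=[{"travel":[0,0,0],"roll":0},{"travel":[0,0,0],"roll":0},{"travel":[0,0,0],"roll":0},{"travel":[0,0,0],"roll":0},{"travel":[0,0,0],"roll":0},{"travel":[0,0,0],"roll":0}])

```text
time_s: 35.3
position: [0.4099, 0.1187, 0.2604]
tool_rot: [-0.498, 0.569, 0.512, -0.407]
contact_force: [0.3, -0.7, -0.2]
gripper_width: 0.696
```

```bash
python3 t.py
```

```text
35.3 [0.4099 0.1187 0.2604] down [ 0.1763  0.0201 -0.9841] j [-0.3938 -0.2392  1.5471] dq [-0.005 -0.002  0.   ]
```

Call:
move_arm(motion=[{"travel":[-6,0,0],"roll":0},{"travel":[-12,0,0],"roll":0},{"travel":[-18,0,0],"roll":0},{"travel":[-18,0,0],"roll":0},{"travel":[-18,0,0],"roll":0},{"travel":[-12,0,0],"roll":0},{"travel":[-6,0,0],"roll":0},{"travel":[0,0,0],"roll":0}])

```text
time_s: 35.97
position: [0.3147, 0.1153, 0.2593]
tool_rot: [-0.501, 0.571, 0.508, -0.406]
contact_force: [-0.5, 0.5, -0.0]
gripper_width: 0.697
```

```bash
python3 t.py; python3 -c "
from h import *
s=manip.get_state();print(s['tau'],s['contact_force'],s['moment'],s['joint_pos'])"
```

```text
35.97 [0.3147 0.1153 0.2593] down [ 0.1738  0.0179 -0.9846] j [-0.6315 -0.3863  1.6406] dq [-0.013 -0.006 -0.016]
[ 6.81782677e-02 -9.72049713e+00  3.20853961e+01 -1.22566681e+00
 -3.24987655e-02  1.94001541e-02] [-0.53264873  0.52054931 -0.02196517] [-0.0655564   0.12105792 -0.00467324] [ 0.15972686 -0.63146663 -0.38633234  1.64062083 -0.00994428 -1.25425463]
```

Call:
move_arm(motion=[{"travel":[5,0,0],"roll":0},{"travel":[10,0,0],"roll":0},{"travel":[14,0,0],"roll":0},{"travel":[16,0,0],"roll":0},{"travel":[16,0,0],"roll":0},{"travel":[14,0,0],"roll":0},{"travel":[10,0,0],"roll":0},{"travel":[5,0,0],"roll":0},{"travel":[0,0,0],"roll":0},{"travel":[0,0,0],"roll":0}])

```text
time_s: 36.8
position: [0.4201, 0.1136, 0.2559]
tool_rot: [-0.501, 0.572, 0.507, -0.405]
contact_force: [-0.3, 0.3, -0.1]
gripper_width: 0.7
```

```bash
python3 t.py
```

```text
36.8 [0.4201 0.1136 0.2559] down [ 0.1748  0.0166 -0.9845] j [-0.372  -0.2327  1.5337] dq [ 0.037  0.011 -0.009]
```

Call:
move_arm(motion=[{"travel":[8,-9,0],"roll":0},{"travel":[15,-18,0],"roll":0},{"travel":[22,-26,0],"roll":0},{"travel":[25,-30,0],"roll":0},{"travel":[25,-30,0],"roll":0},{"travel":[25,-30,0],"roll":0},{"travel":[22,-26,0],"roll":0},{"travel":[22,-24,0],"roll":0},{"travel":[14,-17,0],"roll":0},{"travel":[6,-7,0],"roll":0}])

```text
time_s: 37.63
position: [0.6076, -0.1116, 0.2556]
tool_rot: [-0.5, 0.57, 0.51, -0.407]
contact_force: [-0.1, 0.1, -0.6]
gripper_width: 0.699
```

```bash
python3 t.py
```

```text
37.63 [ 0.6076 -0.1116  0.2556] down [ 0.1753  0.0203 -0.9843] j [0.1103 0.201  1.501 ] dq [0.245 0.258 0.052]
```

Call:
move_arm(motion=[{"travel":[0,0,0],"roll":0},{"travel":[0,0,0],"roll":0}])

```text
time_s: 37.8
position: [0.6077, -0.113, 0.2543]
tool_rot: [-0.501, 0.57, 0.509, -0.406]
contact_force: [0.6, 0.1, -0.2]
gripper_width: 0.701
```

```bash
python3 t.py
```

```text
37.8 [ 0.6077 -0.113   0.2543] down [ 0.173   0.0209 -0.9847] j [0.1137 0.2025 1.5017] dq [0.01  0.002 0.002]
```

Call:
move_arm(motion=[{"travel":[-10,2,0],"roll":0},{"travel":[-25,5,0],"roll":0},{"travel":[-38,7,0],"roll":0},{"travel":[-38,7,0],"roll":0},{"travel":[-38,7,0],"roll":0},{"travel":[-38,7,0],"roll":0},{"travel":[-38,7,0],"roll":0},{"travel":[-30,7,0],"roll":0},{"travel":[-20,5,0],"roll":0},{"travel":[-10,2,0],"roll":0}])

```text
time_s: 38.63
position: [0.3035, -0.0396, 0.2509]
tool_rot: [-0.498, 0.564, 0.516, -0.41]
contact_force: [0.5, -0.6, 0.9]
gripper_width: 0.7
```

```bash
python3 t.py
```

```text
38.63 [ 0.3035 -0.0396  0.2509] down [ 0.1736  0.0273 -0.9844] j [-0.707  -0.4405  1.6925] dq [-0.426 -0.212  0.187]
```

Call:
move_arm(motion=[{"travel":[-15,0,0],"roll":0},{"travel":[-15,0,0],"roll":0},{"travel":[-10,0,0],"roll":0}])

```text
time_s: 38.88
position: [0.2583, -0.0345, 0.2507]
tool_rot: [-0.494, 0.563, 0.519, -0.411]
contact_force: [0.3, -0.1, -0.6]
gripper_width: 0.702
```

```bash
python3 t.py
```

```text
38.88 [ 0.2583 -0.0345  0.2507] down [ 0.1784  0.0273 -0.9836] j [-0.8362 -0.4968  1.7697] dq [-0.393 -0.162  0.235]
```

Call:
move_arm(motion=[{"travel":[-10,0,0],"roll":0},{"travel":[-10,0,0],"roll":0},{"travel":[-8,0,0],"roll":0},{"travel":[-6,0,0],"roll":0},{"travel":[0,0,0],"roll":0}])

```text
time_s: 39.3
position: [0.218, -0.0282, 0.25]
tool_rot: [-0.49, 0.563, 0.523, -0.412]
contact_force: [1.0, 0.6, 0.7]
gripper_width: 0.701
```

```bash
python3 t.py
```

```text
39.3 [ 0.218  -0.0282  0.25  ] down [ 0.1853  0.0256 -0.9824] j [-0.9573 -0.5404  1.8534] dq [-0.038 -0.019 -0.018]
```

Call:
move_arm(motion=[{"travel":[-8,0,0],"roll":0},{"travel":[-8,0,0],"roll":0},{"travel":[-8,0,0],"roll":0}])

```text
time_s: 39.55
position: [0.1998, -0.0287, 0.2522]
tool_rot: [-0.492, 0.559, 0.523, -0.414]
contact_force: [0.4, -0.5, 0.2]
gripper_width: 0.702
```

```bash
python3 t.py
```

```text
39.55 [ 0.1998 -0.0287  0.2522] down [ 0.1779  0.0316 -0.9835] j [-0.9899 -0.543   1.9047] dq [-0.001  0.072  0.175]
```

Call:
move_arm(motion=[{"travel":[-8,0,0],"roll":0},{"travel":[-8,0,0],"roll":0},{"travel":[-8,0,0],"roll":0}])

```text
time_s: 39.8
position: [0.1871, -0.0326, 0.2583]
tool_rot: [-0.496, 0.553, 0.523, -0.417]
contact_force: [0.1, -0.9, -0.4]
gripper_width: 0.702
```

```bash
python3 t.py
```

```text
39.8 [ 0.1871 -0.0326  0.2583] down [ 0.1646  0.0403 -0.9855] j [-0.99   -0.5272  1.9485] dq [0.    0.062 0.18 ]
```

Call:
move_arm(motion=[{"travel":[-12,0,-12],"roll":0},{"travel":[-12,0,-12],"roll":0},{"travel":[-12,0,-12],"roll":0}])

```text
time_s: 40.05
position: [0.1764, -0.0464, 0.2375]
tool_rot: [-0.505, 0.542, 0.523, -0.422]
contact_force: [0.7, 0.0, 0.5]
gripper_width: 0.699
```

```bash
python3 t.py
```

```text
40.05 [ 0.1764 -0.0464  0.2375] down [ 0.1401  0.057  -0.9885] j [-0.99   -0.571   1.9507] dq [ 0.001 -0.201 -0.002]
```

Call:
move_arm(motion=[{"travel":[-10,7,-14],"roll":0},{"travel":[-10,7,-14],"roll":0},{"travel":[-10,7,-14],"roll":0}])

```text
time_s: 40.3
position: [0.1747, -0.0426, 0.2078]
tool_rot: [-0.519, 0.529, 0.52, -0.425]
contact_force: [-0.5, 0.4, 0.4]
gripper_width: 0.696
```

```bash
python3 t.py
```

```text
40.3 [ 0.1747 -0.0426  0.2078] down [ 0.1086  0.0787 -0.991 ] j [-0.9896 -0.6338  1.9195] dq [ 0.001 -0.266 -0.133]
```

```bash
cat >> t.py <<'E'
R=jaw()[1];a=s['joint_pos'][0];d=R[:,1];print('all',s['joint_pos'].round(3),'yaw',np.degrees(np.arctan2(R[1,2],R[0,2])).round(1),'az',np.degrees(np.arctan2(s['position'][1],s['position'][0])).round(1),'radial',round(d[0]*np.cos(a)+d[1]*np.sin(a),3),'tang',round(-d[0]*np.sin(a)+d[1]*np.cos(a),3))
E
python3 t.py
```

```text
40.3 [ 0.1747 -0.0426  0.2078] down [ 0.1086  0.0787 -0.991 ] j [-0.9896 -0.6338  1.9195] dq [ 0.001 -0.266 -0.133]
all [-0.891 -0.99  -0.634  1.92   0.134 -2.359] yaw 173.9 az -13.7 radial 0.007 tang 0.134
```

Call:
move_arm(motion=[{"travel":[-12,-9,0],"roll":0},{"travel":[-12,-9,0],"roll":0},{"travel":[-12,-9,0],"roll":0}])

```text
time_s: 40.55
position: [0.1446, -0.0697, 0.2063]
tool_rot: [-0.519, 0.517, 0.527, -0.431]
contact_force: [0.1, -0.7, -1.2]
gripper_width: 0.701
```

```bash
python3 t.py
```

```text
40.55 [ 0.1446 -0.0697  0.2063] down [ 0.0984  0.0933 -0.9908] j [-0.9895 -0.6375  1.9717] dq [-0.    -0.009  0.185]
all [-1.177 -0.99  -0.637  1.972  0.127 -2.673] yaw 175.2 az -25.7 radial -0.048 tang 0.127
```

Call:
move_arm(motion=[{"travel":[15,3,6],"roll":0},{"travel":[20,5,6],"roll":0},{"travel":[20,8,6],"roll":-5},{"travel":[20,10,6],"roll":-7},{"travel":[18,12,6],"roll":-7},{"travel":[15,18,0],"roll":-7},{"travel":[12,20,0],"roll":-7},{"travel":[12,22,0],"roll":-7},{"travel":[12,22,0],"roll":-7},{"travel":[12,24,0],"roll":-7}])

```text
time_s: 41.38
position: [0.2659, 0.026, 0.2254]
tool_rot: [-0.642, 0.668, 0.306, -0.221]
contact_force: [0.3, -1.2, -0.1]
gripper_width: 0.697
```

```bash
python3 t.py
```

```text
41.38 [0.2659 0.026  0.2254] down [ 0.1247  0.0107 -0.9921] j [-0.7919 -0.5261  1.7162] dq [ 0.297  0.109 -0.276]
all [-0.198 -0.792 -0.526  1.716  0.035 -0.962] yaw 133.6 az 5.6 radial 0.12 tang 0.035
```

Call:
move_arm(motion=[{"travel":[10,24,0],"roll":-7},{"travel":[10,24,0],"roll":-7},{"travel":[10,24,0],"roll":-7},{"travel":[10,24,0],"roll":-7},{"travel":[10,24,0],"roll":-7},{"travel":[10,24,0],"roll":-7},{"travel":[10,24,0],"roll":-7},{"travel":[10,24,0],"roll":-7},{"travel":[10,24,0],"roll":-7},{"travel":[10,24,0],"roll":-7}])

```text
time_s: 42.22
position: [0.3466, 0.2487, 0.2184]
tool_rot: [-0.665, 0.73, -0.078, 0.135]
contact_force: [-0.3, -0.2, -0.2]
gripper_width: 0.701
```

Call:
move_arm(motion=[{"travel":[10,24,0],"roll":-7},{"travel":[10,22,0],"roll":-7},{"travel":[10,22,0],"roll":-7},{"travel":[10,20,0],"roll":-7},{"travel":[10,20,0],"roll":-7},{"travel":[10,16,0],"roll":-7},{"travel":[10,12,0],"roll":-7},{"travel":[6,6,0],"roll":-5},{"travel":[0,0,0],"roll":0}])

```text
time_s: 42.97
position: [0.4119, 0.4148, 0.2033]
tool_rot: [-0.523, 0.615, -0.41, 0.425]
contact_force: [-0.9, -0.4, 0.5]
gripper_width: 0.699
```

```bash
python3 t.py
```

```text
42.97 [0.4119 0.4148 0.2033] down [-0.0597 -0.1172 -0.9913] j [0.3457 0.379  1.7258] dq [ 0.02  -0.014  0.009]
all [ 0.702  0.346  0.379  1.726 -0.051  1.971] yaw 17.2 az 45.2 radial -0.121 tang -0.051
```

Call:
move_arm(motion=[{"travel":[22,12,0],"roll":-7},{"travel":[25,14,0],"roll":-7},{"travel":[25,14,0],"roll":-7},{"travel":[22,14,0],"roll":-4},{"travel":[16,12,0],"roll":0}])

```text
time_s: 43.38
position: [0.5104, 0.4834, 0.1967]
tool_rot: [0.412, -0.518, 0.535, -0.526]
contact_force: [0.7, 0.1, 0.6]
gripper_width: 0.703
```

```bash
python3 t.py
```

```text
43.38 [0.5104 0.4834 0.1967] down [-0.1212 -0.0894 -0.9886] j [0.7874 0.9883 1.9228] dq [1.081 1.651 0.581]
all [0.661 0.787 0.988 1.923 0.004 2.363] yaw -7.8 az 43.4 radial -0.151 tang 0.004
```

Call:
move_arm(motion=[{"travel":[10,8,0],"roll":0},{"travel":[10,8,0],"roll":0},{"travel":[10,8,0],"roll":0}])

```text
time_s: 43.63
position: [0.5363, 0.5084, 0.1919]
tool_rot: [0.414, -0.521, 0.532, -0.524]
contact_force: [11.2, 9.7, 49.9]
gripper_width: 0.698
```

```bash
python3 t.py
```

```text
43.63 [0.5363 0.5084 0.1919] down [-0.121  -0.0906 -0.9885] j [1.0558 1.42   2.0867] dq [ 0.245  0.02  -0.117]
all [0.666 1.056 1.42  2.087 0.004 2.359] yaw -7.3 az 43.5 radial -0.151 tang 0.004
```

Call:
move_arm(motion=[{"travel":[0,0,0],"roll":0}])

```text
time_s: 43.72
position: [0.5318, 0.5065, 0.1768]
tool_rot: [0.404, -0.531, 0.532, -0.522]
contact_force: [2.7, 2.1, -4.7]
gripper_width: 0.704
```

```bash
python3 t.py
python3 - <<'E'
from h import *
cv2.imwrite('pics/side2.png',manip.read_camera('side'))
E
```

```text
43.72 [0.5318 0.5065 0.1768] down [-0.1431 -0.1087 -0.9837] j [1.0675 1.4034 2.0873] dq [-0.015  0.017 -0.044]
all [0.668 1.067 1.403 2.087 0.003 2.358] yaw -7.3 az 43.6 radial -0.18 tang 0.003
```

View pics/side2.png

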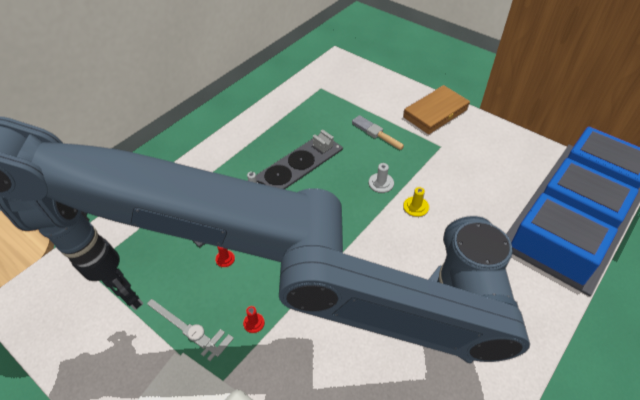

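Call:
move_arm(motion=[{"travel":[4,4,0],"roll":0},{"travel":[5,5,0],"roll":0},{"travel":[6,6,0],"roll":0}])

```text
time_s: 44.02
position: [0.5377, 0.5171, 0.1788]
tool_rot: [0.417, -0.522, 0.53, -0.521]
contact_force: [0.1, 0.3, 0.5]
gripper_width: 0.703
```

```bash
python3 t.py
```

```text
44.02 [0.5377 0.5171 0.1788] down [-0.1194 -0.0895 -0.9888] j [1.0718 1.4197 2.0685] dq [ 0.01   0.001 -0.114]
all [0.674 1.072 1.42  2.068 0.005 2.357] yaw -6.8 az 43.9 radial -0.149 tang 0.005
```

Call:
move_arm(motion=[{"travel":[6,6,0],"roll":0},{"travel":[7,7,0],"roll":0},{"travel":[7,7,0],"roll":0}])

```text
time_s: 44.27
position: [0.5466, 0.5278, 0.1783]
tool_rot: [0.43, -0.511, 0.53, -0.522]
contact_force: [0.7, 0.0, -0.6]
gripper_width: 0.698
```

```bash
python3 t.py
```

```text
44.27 [0.5466 0.5278 0.1783] down [-0.0938 -0.0675 -0.9933] j [1.07   1.4197 2.0361] dq [-0.    -0.    -0.135]
all [0.677 1.07  1.42  2.036 0.006 2.359] yaw -6.6 az 44.0 radial -0.115 tang 0.006
```

Call:
move_arm(motion=[{"travel":[9,9,0],"roll":0},{"travel":[10,10,0],"roll":0},{"travel":[10,10,0],"roll":0},{"travel":[10,10,0],"roll":0}])

```text
time_s: 44.6
position: [0.5646, 0.5464, 0.1672]
tool_rot: [0.448, -0.494, 0.531, -0.522]
contact_force: [-0.1, -0.1, 0.9]
gripper_width: 0.702
```

```bash
python3 t.py
```

```text
44.6 [0.5646 0.5464 0.1672] down [-0.0563 -0.0338 -0.9978] j [1.0813 1.4197 1.9743] dq [ 0.051  0.    -0.194]
all [0.68  1.081 1.42  1.974 0.009 2.362] yaw -6.5 az 44.1 radial -0.065 tang 0.009
```

Call:
move_arm(motion=[{"travel":[10,10,0],"roll":0},{"travel":[10,10,0],"roll":0},{"travel":[10,10,0],"roll":0}])

```text
time_s: 44.85
position: [0.5784, 0.5606, 0.1551]
tool_rot: [0.46, -0.482, 0.532, -0.523]
contact_force: [0.1, 0.3, -0.5]
gripper_width: 0.703
```

```bash
python3 t.py
```

```text
44.85 [0.5784 0.5606 0.1551] down [-0.031  -0.0107 -0.9995] j [1.0951 1.4194 1.9258] dq [ 0.057 -0.003 -0.194]
all [0.682 1.095 1.419 1.926 0.011 2.365] yaw -6.4 az 44.1 radial -0.031 tang 0.011
```

Call:
move_arm(motion=[{"travel":[11,9,3],"roll":0},{"travel":[11,9,3],"roll":0},{"travel":[11,9,3],"roll":0},{"travel":[10,8,3],"roll":0},{"travel":[0,0,0],"roll":0}])

```text
time_s: 45.27
position: [0.5977, 0.5724, 0.1482]
tool_rot: [0.476, -0.466, 0.532, -0.523]
contact_force: [1.0, 0.1, 0.5]
gripper_width: 0.697
```

```bash
python3 t.py
```

```text
45.27 [0.5977 0.5724 0.1482] down [ 0.0021  0.0196 -0.9998] j [1.1029 1.4187 1.8727] dq [0.001 0.002 0.009]
all [0.677 1.103 1.419 1.873 0.014 2.361] yaw -6.4 az 43.8 radial 0.014 tang 0.014
```

Call:
move_arm(motion=[{"travel":[-4,-8,3],"roll":0},{"travel":[-7,-16,3],"roll":0},{"travel":[-9,-24,3],"roll":0},{"travel":[-10,-26,3],"roll":0},{"travel":[-10,-28,3],"roll":0},{"travel":[-10,-28,2],"roll":0},{"travel":[-10,-28,2],"roll":0},{"travel":[-10,-28,2],"roll":0},{"travel":[-10,-28,2],"roll":0},{"travel":[-10,-28,2],"roll":0}])

```text
time_s: 46.1
position: [0.5025, 0.3255, 0.1602]
tool_rot: [0.477, -0.468, 0.531, -0.521]
contact_force: [0.7, 0.4, 1.0]
gripper_width: 0.705
```

```bash
python3 t.py
```

```text
46.1 [0.5025 0.3255 0.1602] down [-3.000e-04  1.910e-02 -9.998e-01] j [0.225  0.1535 1.4912] dq [-0.822 -0.907 -0.109]
all [0.454 0.225 0.154 1.491 0.017 2.131] yaw -6.1 az 32.9 radial 0.008 tang 0.017
```

Call:
move_arm(motion=[{"travel":[-10,-28,2],"roll":0},{"travel":[-10,-28,2],"roll":0},{"travel":[-10,-26,2],"roll":0},{"travel":[-10,-26,2],"roll":0},{"travel":[-10,-24,2],"roll":0},{"travel":[-8,-20,0],"roll":0},{"travel":[-6,-14,0],"roll":0},{"travel":[-3,-8,0],"roll":0},{"travel":[0,0,0],"roll":0},{"travel":[0,0,0],"roll":0}])

```text
time_s: 46.93
position: [0.43, 0.1384, 0.1773]
tool_rot: [0.479, -0.463, 0.53, -0.525]
contact_force: [-0.6, 0.7, 0.3]
gripper_width: 0.698
```

```bash
python3 t.py
```

```text
46.93 [0.43   0.1384 0.1773] down [ 0.013   0.02   -0.9997] j [-0.169  -0.2151  1.5088] dq [-0.014 -0.004 -0.001]
all [ 0.15  -0.169 -0.215  1.509  0.018  1.834] yaw -6.5 az 17.8 radial 0.016 tang 0.018
```

Call:
move_arm(motion=[{"travel":[-2,-6,-4],"roll":-1.2},{"travel":[-2,-8,-8],"roll":0},{"travel":[-1,-6,-12],"roll":0},{"travel":[0,-2,-14],"roll":0},{"travel":[0,0,-14],"roll":0},{"travel":[0,0,-12],"roll":0},{"travel":[0,0,-8],"roll":0},{"travel":[0,0,-4],"roll":0},{"travel":[0,0,0],"roll":0},{"travel":[0,0,0],"roll":0}])

```text
time_s: 47.77
position: [0.4245, 0.1169, 0.0932]
tool_rot: [0.474, -0.459, 0.534, -0.528]
contact_force: [0.3, 0.0, 1.0]
gripper_width: 0.697
```

```bash
python3 w.py w22; python3 t.py
```

```text
47.7667 [0.4245 0.1169 0.0932] jawyaw -7.44 down [ 0.01  0.02 -1.  ]
47.82 [0.4245 0.1169 0.0933] down [ 0.0106  0.0202 -0.9997] j [-0.1773 -0.3896  1.3459] dq [-0.008  0.014  0.004]
all [ 0.102 -0.177 -0.39   1.346  0.019  1.803] yaw -7.4 az 15.4 radial 0.013 tang 0.019
```

View pics/w22.png

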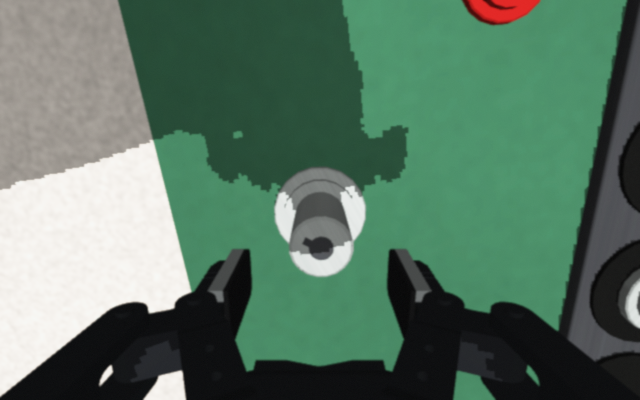

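Run:
```python
from h import *
c=wcal();print('a',ray(c,321,244,.070))
```

```text
a [0.42586531 0.11644    0.07      ]
```

Call:
move_arm(motion=[{"travel":[0,-1,-6],"roll":0},{"travel":[0,0,-12],"roll":0},{"travel":[0,0,-14],"roll":0},{"travel":[0,0,-12],"roll":0},{"travel":[0,0,-6],"roll":0},{"travel":[0,0,-2],"roll":0},{"travel":[0,0,0],"roll":0},{"travel":[0,0,0],"roll":0}])

```text
time_s: 48.48
position: [0.4298, 0.1163, 0.0442]
tool_rot: [0.478, -0.456, 0.531, -0.531]
contact_force: [0.3, 0.2, -0.1]
gripper_width: 0.703
```

```bash
python3 t.py
```

```text
48.48 [0.4298 0.1163 0.0442] down [ 0.0229  0.0212 -0.9995] j [-0.1484 -0.4643  1.23  ] dq [0.    0.007 0.   ]
all [ 0.1   -0.148 -0.464  1.23   0.019  1.8  ] yaw -7.4 az 15.1 radial 0.025 tang 0.019
```

Call:
move_arm(motion=[{"travel":[-2,0,-4],"roll":0},{"travel":[-2,0,-4],"roll":0},{"travel":[0,0,-3],"roll":0},{"travel":[0,0,0],"roll":0},{"travel":[0,0,0],"roll":0}])

```text
time_s: 48.9
position: [0.4274, 0.1165, 0.0347]
tool_rot: [-0.479, 0.454, -0.53, 0.532]
contact_force: [-0.4, 0.5, 0.3]
gripper_width: 0.701
```

Call:
move_arm(motion=[{"travel":[0,0,0],"roll":0},{"travel":[0,0,0],"roll":0},{"travel":[0,0,0],"roll":0},{"travel":[0,0,0],"roll":0},{"travel":[0,0,0],"roll":0}], grip=-1)

```text
time_s: 49.32
position: [0.4268, 0.1166, 0.0353]
tool_rot: [-0.479, 0.455, -0.531, 0.531]
contact_force: [-0.7, -0.5, -0.2]
gripper_width: 0.386
```

```bash
python3 w.py w23; python3 t.py
```

```text
49.3167 [0.4268 0.1166 0.0353] jawyaw -7.37 down [ 0.026  0.022 -0.999]
49.37 [0.4269 0.1167 0.0353] down [ 0.0264  0.022  -0.9994] j [-0.1532 -0.4871  1.2084] dq [-0.001  0.001  0.   ]
all [ 0.101 -0.153 -0.487  1.208  0.019  1.801] yaw -7.4 az 15.3 radial 0.029 tang 0.019
```

View pics/w23.png

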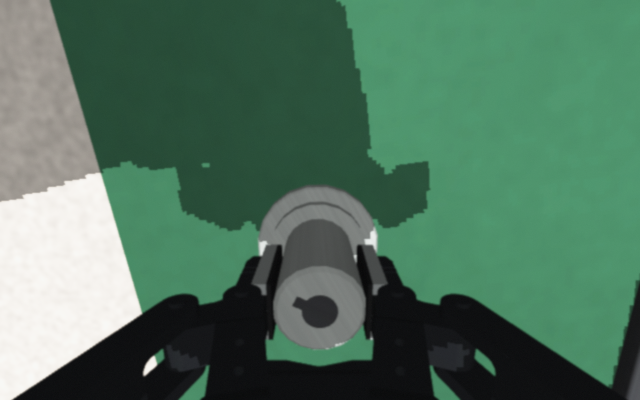

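Call:
move_arm(motion=[{"travel":[0,0,5],"roll":0},{"travel":[0,0,10],"roll":0},{"travel":[0,0,16],"roll":0},{"travel":[0,0,18],"roll":0},{"travel":[0,0,18],"roll":0},{"travel":[0,0,18],"roll":0},{"travel":[0,0,14],"roll":0},{"travel":[0,0,8],"roll":0},{"travel":[0,0,4],"roll":0},{"travel":[0,0,0],"roll":0}])

```text
time_s: 50.2
position: [0.423, 0.1159, 0.1513]
tool_rot: [0.477, -0.457, 0.532, -0.53]
contact_force: [-1.2, 0.6, -3.0]
gripper_width: 0.385
```

```bash
python3 - <<'E'
from h import *
c=wcal();print('a',ray(c,320,308,.070))
E
python3 t.py
```

```text
a [0.42641374 0.11545473 0.07      ]
50.2 [0.423  0.1159 0.1513] down [ 0.0202  0.0206 -0.9996] j [-0.2098 -0.3016  1.4568] dq [-0.001 -0.001 -0.001]
all [ 0.101 -0.21  -0.302  1.457  0.018  1.801] yaw -7.4 az 15.3 radial 0.022 tang 0.018
```

Call:
move_arm(motion=[{"travel":[6,-5,1],"roll":0},{"travel":[12,-10,1],"roll":0},{"travel":[16,-14,1],"roll":0},{"travel":[18,-16,1],"roll":0},{"travel":[18,-16,1],"roll":0},{"travel":[18,-16,1],"roll":0},{"travel":[18,-16,1],"roll":0},{"travel":[18,-16,1],"roll":0},{"travel":[18,-16,1],"roll":0},{"travel":[18,-14,1],"roll":0}])

```text
time_s: 51.03
position: [0.5828, -0.0304, 0.1487]
tool_rot: [0.474, -0.463, 0.535, -0.524]
contact_force: [0.6, 0.1, -2.6]
gripper_width: 0.385
```

Call:
move_arm(motion=[{"travel":[16,-12,1],"roll":0},{"travel":[12,-9,0],"roll":0},{"travel":[8,-6,0],"roll":0},{"travel":[4,-3,0],"roll":0},{"travel":[0,0,0],"roll":0},{"travel":[0,0,0],"roll":0},{"travel":[0,0,0],"roll":0}])

```text
time_s: 51.62
position: [0.6244, -0.0691, 0.1364]
tool_rot: [0.468, -0.465, 0.541, -0.522]
contact_force: [0.0, 1.1, -2.0]
gripper_width: 0.385
```

```bash
python3 w.py w24; python3 t.py
```

```text
51.6167 [ 0.6244 -0.0691  0.1364] jawyaw -7.41 down [-0.015  0.023 -1.   ]
51.67 [ 0.6242 -0.0689  0.1364] down [-0.0154  0.0229 -0.9996] j [0.3377 0.2428 1.4961] dq [-0.013 -0.     0.003]
all [-0.226  0.338  0.243  1.496  0.019  1.474] yaw -7.4 az -6.3 radial -0.02 tang 0.019
```

View pics/w24.png

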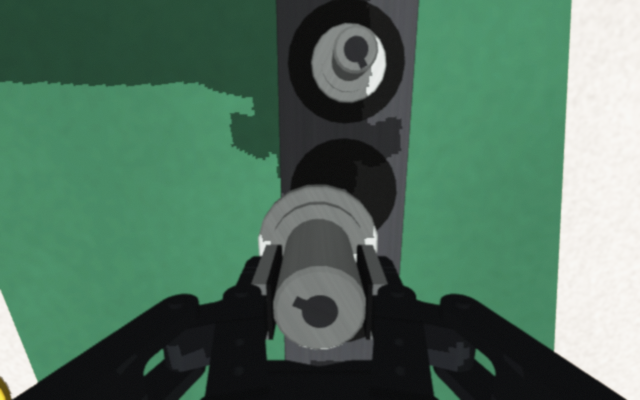

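Call:
move_arm(motion=[{"travel":[4,0,0],"roll":0},{"travel":[6,0,-4],"roll":0},{"travel":[5,0,-8],"roll":0},{"travel":[2,0,-12],"roll":0},{"travel":[0,0,-12],"roll":0},{"travel":[0,0,-8],"roll":0},{"travel":[0,0,-4],"roll":0},{"travel":[0,0,0],"roll":0},{"travel":[0,0,0],"roll":0}])

```text
time_s: 52.42
position: [0.6416, -0.0657, 0.0829]
tool_rot: [0.469, -0.466, 0.54, -0.52]
contact_force: [-0.1, -0.1, -2.7]
gripper_width: 0.386
```

```bash
python3 w.py w25; python3 t.py
```

```text
52.4167 [ 0.6416 -0.0657  0.0829] jawyaw -7.17 down [-0.016  0.024 -1.   ]
52.47 [ 0.6415 -0.0657  0.0829] down [-0.0167  0.0237 -0.9996] j [0.3978 0.2131 1.4075] dq [-0.008  0.01   0.003]
all [-0.216  0.398  0.213  1.407  0.02   1.48 ] yaw -7.2 az -5.8 radial -0.021 tang 0.02
```

View pics/w25.png

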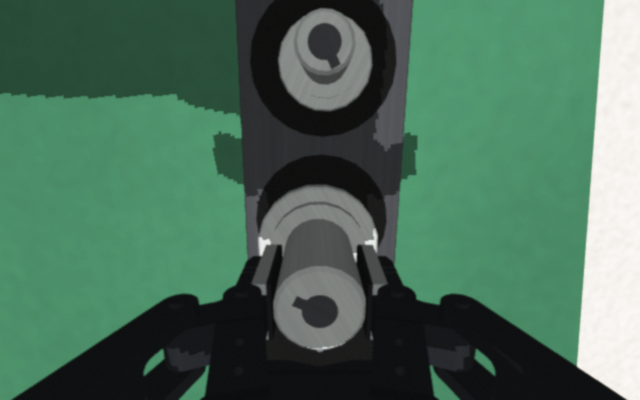

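Call:
move_arm(motion=[{"travel":[1,-0.7,-5],"roll":0},{"travel":[0.3,0,-8],"roll":0},{"travel":[0,0,-8],"roll":0},{"travel":[0,0,-4],"roll":0},{"travel":[0,0,0],"roll":0},{"travel":[0,0,0],"roll":0}])

```text
time_s: 52.97
position: [0.6442, -0.067, 0.0573]
tool_rot: [0.469, -0.466, 0.539, -0.521]
contact_force: [-0.1, 0.6, -2.0]
gripper_width: 0.387
```

Call:
move_arm(motion=[{"travel":[0,0,-2],"roll":0},{"travel":[0,0,0],"roll":0}])

```text
time_s: 53.13
position: [0.6441, -0.067, 0.0551]
tool_rot: [0.469, -0.466, 0.54, -0.521]
contact_force: [-0.8, 0.3, -3.1]
gripper_width: 0.39
```

```bash
python3 t.py
```

```text
53.13 [ 0.6441 -0.067   0.0551] down [-0.0132  0.0229 -0.9997] j [0.413  0.1771 1.3527] dq [-0.005  0.006  0.006]
all [-0.217  0.413  0.177  1.353  0.019  1.48 ] yaw -7.2 az -5.9 radial -0.018 tang 0.019
```

Call:
move_arm(motion=[{"travel":[-0.5,0,-2],"roll":0},{"travel":[0,0,0],"roll":0}])

```text
time_s: 53.3
position: [0.6438, -0.067, 0.0534]
tool_rot: [0.47, -0.466, 0.539, -0.521]
contact_force: [-0.5, 0.4, -2.4]
gripper_width: 0.389
```

Call:
move_arm(motion=[{"travel":[0,0,-2],"roll":0},{"travel":[0,0,0],"roll":0}])

```text
time_s: 53.47
position: [0.6446, -0.0672, 0.0523]
tool_rot: [0.47, -0.465, 0.539, -0.522]
contact_force: [0.3, 0.3, -3.0]
gripper_width: 0.38
```

Call:
move_arm(motion=[{"travel":[0,0,-2],"roll":0}])

```text
time_s: 53.55
position: [0.645, -0.0674, 0.0517]
tool_rot: [0.47, -0.465, 0.538, -0.522]
contact_force: [-3.9, -0.2, 10.6]
gripper_width: 0.384
```

Call:
move_arm(motion=[{"travel":[-1,0,-1],"roll":0},{"travel":[0,0,0],"roll":0},{"travel":[0,0,0],"roll":0},{"travel":[0,0,0],"roll":0}], grip=0.4)

```text
time_s: 53.88
position: [0.6457, -0.0677, 0.053]
tool_rot: [0.471, -0.464, 0.537, -0.524]
contact_force: [0.4, 0.2, -0.7]
gripper_width: 0.698
```

Call:
move_arm(motion=[{"travel":[0,0,8],"roll":0},{"travel":[0,0,14],"roll":0},{"travel":[0,0,18],"roll":0},{"travel":[0,0,18],"roll":0},{"travel":[0,0,18],"roll":0},{"travel":[0,0,18],"roll":0},{"travel":[0,0,12],"roll":0},{"travel":[0,0,6],"roll":0},{"travel":[0,0,0],"roll":0},{"travel":[0,0,0],"roll":0}])

```text
time_s: 54.72
position: [0.6447, -0.0673, 0.1735]
tool_rot: [0.472, -0.464, 0.537, -0.524]
contact_force: [0.4, -0.4, -0.5]
gripper_width: 0.699
```

```bash
python3 w.py w26; python3 t.py
```

```text
54.7167 [ 0.6447 -0.0673  0.1735] jawyaw -7.19 down [-0.003  0.021 -1.   ]
54.77 [ 0.6447 -0.0673  0.1734] down [-0.0032  0.0209 -0.9998] j [0.3778 0.3674 1.5679] dq [ 0.006 -0.019 -0.003]
all [-0.217  0.378  0.367  1.568  0.02   1.479] yaw -7.2 az -6.0 radial -0.008 tang 0.02
```

View pics/w26.png

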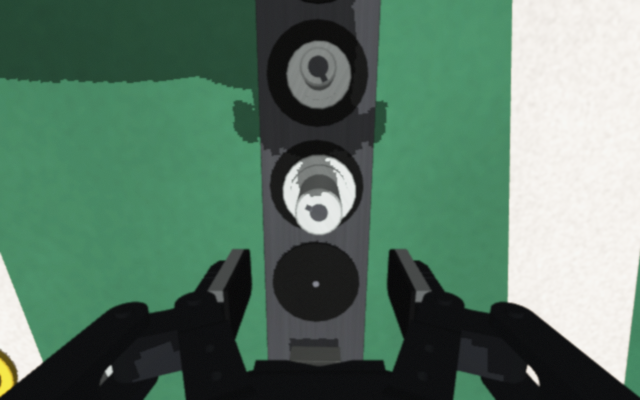

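```bash
cat >> h.py <<'E'
def flange(im,c,cen,z,lo,hi):
    g=cv2.cvtColor(im,cv2.COLOR_BGR2GRAY);P=[]
    for t in np.radians(np.arange(170,371,5)):
        rr=np.arange(lo,hi,.25); pts=np.array([np.array(cen)+r*np.array([np.cos(t),np.sin(t)]) for r in rr],np.float32)
        s=cv2.remap(g,pts[:,:1],pts[:,1:],1).ravel().astype(float); k=np.diff(s).argmin(); P.append(ray(c,*pts[k],z)[:2])
    P=np.array(P);o=fitc(P)
    for _ in range(4):
        e=abs(np.hypot(*(P-o[0]).T)-o[1]);o=fitc(P[e<.0015])
    return o,(e<.0015).sum()
E
python3 - <<'E'
from h import *
im=cv2.imread('pics/w26.png');c=wcal()
a=dot(im,c,316,284); st=np.array([.0127,.0941,0]); print('seat c',a,'seat a',a+st,'seat d',a+2*st)
print('a',flange(im,c,(319,190),.024,25,48)); print('d',flange(im,c,(319,72),.024,22,42))
print('a top',ray(c,319.5,213,.086))
E
```

```text
seat c [ 0.6287813  -0.16178411  0.016     ] seat a [ 0.6414813  -0.06768411  0.016     ] seat d [0.6541813  0.02641589 0.016     ]
a ((array([ 0.64369206, -0.06956597]), np.float64(0.031472028988921374)), np.int64(41))
d ((array([0.65531455, 0.02508613]), np.float64(0.025448511920322513)), np.int64(41))
a top [ 0.64443255 -0.07054738  0.086     ]
```

Call:
move_arm(motion=[{"travel":[-8,-5,0],"roll":0},{"travel":[-14,-10,0],"roll":0},{"travel":[-20,-14,0],"roll":0},{"travel":[-22,-15,0],"roll":0},{"travel":[-22,-15,0],"roll":0},{"travel":[-22,-15,0],"roll":0},{"travel":[-22,-15,0],"roll":0},{"travel":[-22,-15,0],"roll":0},{"travel":[-22,-15,0],"roll":0},{"travel":[-22,-15,0],"roll":0}])

```text
time_s: 55.6
position: [0.4371, -0.1989, 0.1572]
tool_rot: [0.471, -0.469, 0.541, -0.515]
contact_force: [-0.7, -0.0, 0.0]
gripper_width: 0.704
```

Call:
move_arm(motion=[{"travel":[-20,-14,0],"roll":0},{"travel":[-14,-10,0],"roll":0},{"travel":[-8,-6,0],"roll":0},{"travel":[-4,-2,0],"roll":0},{"travel":[0,0,0],"roll":0},{"travel":[0,0,0],"roll":0}])

```text
time_s: 56.1
position: [0.3822, -0.2316, 0.1507]
tool_rot: [0.469, -0.468, 0.547, -0.512]
contact_force: [-0.7, 0.2, 0.0]
gripper_width: 0.702
```

```bash
python3 w.py w27; python3 t.py
```

```text
56.1 [ 0.3822 -0.2316  0.1507] jawyaw -6.98 down [-0.032  0.037 -0.999]
56.15 [ 0.3823 -0.2315  0.1507] down [-0.0318  0.0372 -0.9988] j [-0.1064 -0.2127  1.5127] dq [0.004 0.011 0.001]
all [-0.7   -0.106 -0.213  1.513  0.008  0.992] yaw -7.0 az -31.2 radial -0.048 tang 0.008
```

View pics/w27.png

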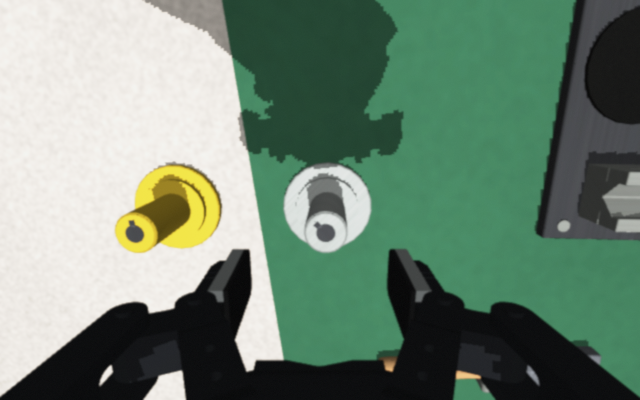

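Run:
```python
from h import *
im=cv2.imread('pics/w27.png');c=wcal();print('c',ray(c,325.5,231,.074),flange(im,c,(328,206),.008,30,55),'yellow',ray(c,135,232,.074))
```

```text
c [ 0.38259965 -0.24326952  0.074     ] ((array([ 0.38241415, -0.24400519]), np.float64(0.03695927468178969)), np.int64(34)) yellow [ 0.25216061 -0.22972844  0.074     ]
```

Call:
move_arm(motion=[{"travel":[0,-4,-4],"roll":-0.5},{"travel":[0,-5,-10],"roll":0},{"travel":[0,-2,-12],"roll":0},{"travel":[0,0,-12],"roll":0},{"travel":[0,0,-8],"roll":0},{"travel":[0,0,-4],"roll":0},{"travel":[0,0,0],"roll":0},{"travel":[0,0,0],"roll":0}])

```text
time_s: 56.82
position: [0.386, -0.242, 0.0949]
tool_rot: [0.469, -0.467, 0.547, -0.513]
contact_force: [-1.1, 0.8, 0.3]
gripper_width: 0.699
```

```bash
python3 t.py
```

```text
56.82 [ 0.386  -0.242   0.0949] down [-0.0309  0.038  -0.9988] j [-0.0661 -0.2865  1.3986] dq [ 0.012 -0.007 -0.006]
all [-0.713 -0.066 -0.287  1.399  0.008  0.982] yaw -7.1 az -32.1 radial -0.048 tang 0.008
```

Call:
move_arm(motion=[{"travel":[-2,-1,-6],"roll":0},{"travel":[-2,-1,-12],"roll":0},{"travel":[-1,0,-14],"roll":0},{"travel":[0,0,-12],"roll":0},{"travel":[0,0,-6],"roll":0},{"travel":[0,0,-2],"roll":0},{"travel":[0,0,0],"roll":0},{"travel":[0,0,0],"roll":0}])

```text
time_s: 57.48
position: [0.3813, -0.2456, 0.0403]
tool_rot: [0.469, -0.467, 0.546, -0.514]
contact_force: [0.9, 1.1, 0.3]
gripper_width: 0.697
```

```bash
python3 w.py w28; python3 t.py
```

```text
57.4833 [ 0.3813 -0.2456  0.0403] jawyaw -7.09 down [-0.028  0.035 -0.999]
57.53 [ 0.3814 -0.2456  0.0405] down [-0.0275  0.0344 -0.999 ] j [-0.0432 -0.3754  1.2819] dq [-0.004  0.01   0.002]
all [-0.725 -0.043 -0.375  1.282  0.008  0.969] yaw -7.1 az -32.8 radial -0.043 tang 0.008
```

View pics/w28.png

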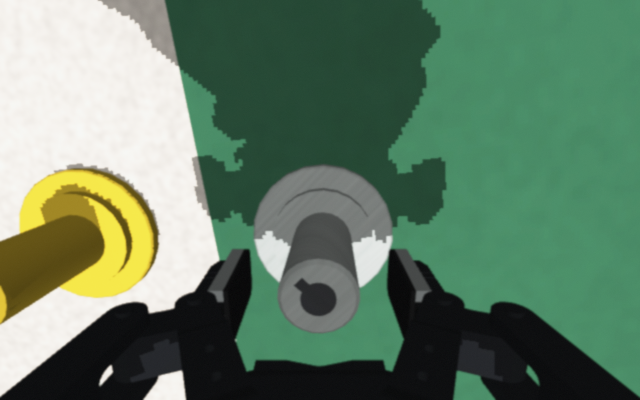

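Hub c is between the fingers. I'll lower slightly and grip.

Call:
move_arm(motion=[{"travel":[0,0.5,-3],"roll":0},{"travel":[0,0,-3],"roll":0},{"travel":[0,0,0],"roll":0},{"travel":[0,0,0],"roll":0}])

```text
time_s: 57.87
position: [0.3829, -0.2463, 0.036]
tool_rot: [0.469, -0.467, 0.544, -0.516]
contact_force: [0.7, 0.2, -0.9]
gripper_width: 0.699
```

Call:
move_arm(motion=[{"travel":[0,0,0],"roll":0},{"travel":[0,0,0],"roll":0},{"travel":[0,0,0],"roll":0},{"travel":[0,0,0],"roll":0},{"travel":[0,0,0],"roll":0}], grip=-1)

```text
time_s: 58.28
position: [0.3828, -0.2466, 0.0367]
tool_rot: [0.469, -0.467, 0.544, -0.516]
contact_force: [-0.6, -0.4, -0.0]
gripper_width: 0.337
```

```bash
python3 w.py w29; python3 t.py
```

```text
58.2833 [ 0.3828 -0.2466  0.0367] jawyaw -7.08 down [-0.024  0.031 -0.999]
58.33 [ 0.3828 -0.2465  0.0367] down [-0.0244  0.0308 -0.9992] j [-0.041  -0.3809  1.2697] dq [-0.001 -0.    -0.001]
all [-0.724 -0.041 -0.381  1.27   0.007  0.97 ] yaw -7.1 az -32.8 radial -0.039 tang 0.007
```

View pics/w29.png

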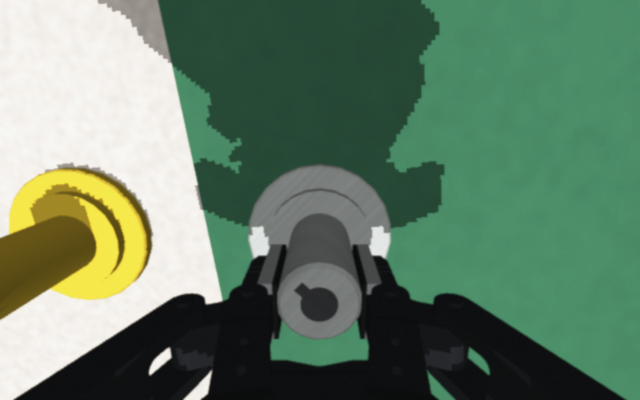

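Call:
move_arm(motion=[{"travel":[0,0,5],"roll":0},{"travel":[0,0,10],"roll":0},{"travel":[0,0,16],"roll":0},{"travel":[0,0,18],"roll":0},{"travel":[0,0,18],"roll":0},{"travel":[0,0,18],"roll":0},{"travel":[0,0,14],"roll":0},{"travel":[0,0,8],"roll":0},{"travel":[0,0,4],"roll":0},{"travel":[0,0,0],"roll":0}])

```text
time_s: 59.17
position: [0.3801, -0.2435, 0.1535]
tool_rot: [0.469, -0.467, 0.546, -0.514]
contact_force: [-0.5, -0.7, -2.1]
gripper_width: 0.341
```

```bash
python3 - <<'E'
from h import *
c=wcal();im=cv2.imread('pics/w29.png');print('c',ray(c,319.5,300,.074),flange(im,c,(320,235),.008,45,90))
E
python3 t.py
```

```text
c [ 0.38462785 -0.24340689  0.074     ] ((array([ 0.38259592, -0.24387312]), np.float64(0.037172183435900584)), np.int64(36))
59.17 [ 0.3801 -0.2435  0.1535] down [-0.0285  0.0358 -0.999 ] j [-0.0986 -0.1999  1.5146] dq [-0.003  0.002 -0.   ]
all [-0.724 -0.099 -0.2    1.515  0.008  0.97 ] yaw -7.1 az -32.6 radial -0.045 tang 0.008
```

Call:
move_arm(motion=[{"travel":[6,2,1],"roll":0},{"travel":[12,4,1],"roll":0},{"travel":[18,6,1],"roll":0},{"travel":[20,6,1],"roll":0},{"travel":[20,7,1],"roll":0},{"travel":[20,7,1],"roll":0},{"travel":[20,7,1],"roll":0},{"travel":[20,7,1],"roll":0},{"travel":[20,7,1],"roll":0},{"travel":[20,6,1],"roll":0}])

```text
time_s: 60.0
position: [0.5634, -0.1747, 0.1518]
tool_rot: [0.466, -0.467, 0.553, -0.508]
contact_force: [-0.1, -0.7, -1.1]
gripper_width: 0.339
```

Call:
move_arm(motion=[{"travel":[20,6,1],"roll":0},{"travel":[14,5,0],"roll":0},{"travel":[8,3,0],"roll":0},{"travel":[4,1,0],"roll":0},{"travel":[0,0,0],"roll":0},{"travel":[0,0,0],"roll":0},{"travel":[0,0,0],"roll":0}])

```text
time_s: 60.58
position: [0.6165, -0.1493, 0.1397]
tool_rot: [0.467, -0.471, 0.556, -0.501]
contact_force: [0.5, -0.1, -2.6]
gripper_width: 0.339
```

```bash
python3 w.py w30; python3 t.py
```

```text
60.5833 [ 0.6165 -0.1493  0.1397] jawyaw -6.77 down [-0.055  0.055 -0.997]
60.63 [ 0.6162 -0.1493  0.1397] down [-0.0556  0.055  -0.9969] j [0.4128 0.3434 1.5729] dq [-0.011 -0.001  0.002]
all [-0.359  0.413  0.343  1.573  0.032  1.33 ] yaw -6.8 az -13.6 radial -0.071 tang 0.032
```

View pics/w30.png

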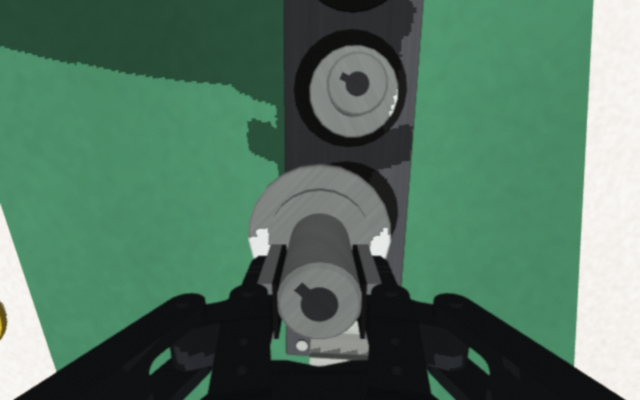

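Call:
move_arm(motion=[{"travel":[3,-4,0],"roll":-0.5},{"travel":[4,-6,-2],"roll":0},{"travel":[3,-4,-6],"roll":0},{"travel":[1,-1,-10],"roll":0},{"travel":[0,0,-12],"roll":0},{"travel":[0,0,-10],"roll":0},{"travel":[0,0,-5],"roll":0},{"travel":[0,0,0],"roll":0},{"travel":[0,0,0],"roll":0}])

```text
time_s: 61.38
position: [0.6253, -0.1682, 0.0889]
tool_rot: [0.463, -0.467, 0.56, -0.504]
contact_force: [1.1, 0.4, -2.9]
gripper_width: 0.339
```

```bash
python3 w.py w31; python3 t.py
```

```text
61.3833 [ 0.6253 -0.1682  0.0889] jawyaw -7.6 down [-0.057  0.056 -0.997]
61.43 [ 0.6251 -0.1681  0.0888] down [-0.0575  0.0561 -0.9968] j [0.4627 0.3084 1.4909] dq [-0.004  0.014  0.006]
all [-0.381  0.463  0.308  1.491  0.031  1.323] yaw -7.6 az -15.1 radial -0.074 tang 0.031
```

View pics/w31.png

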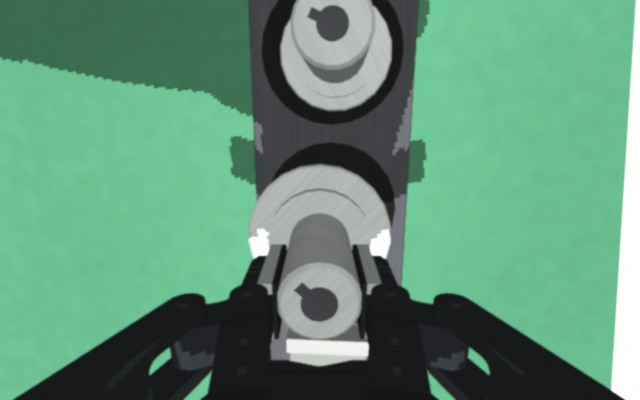

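Call:
move_arm(motion=[{"travel":[2,1.5,-5],"roll":0},{"travel":[1,1,-8],"roll":0},{"travel":[0,0,-8],"roll":0},{"travel":[0,0,-3],"roll":0},{"travel":[0,0,0],"roll":0},{"travel":[0,0,0],"roll":0}])

```text
time_s: 61.93
position: [0.6294, -0.1648, 0.0637]
tool_rot: [0.464, -0.467, 0.559, -0.504]
contact_force: [-0.3, -0.2, -2.1]
gripper_width: 0.341
```

```bash
python3 w.py w32; python3 t.py
```

```text
61.9333 [ 0.6294 -0.1648  0.0637] jawyaw -7.53 down [-0.055  0.055 -0.997]
61.98 [ 0.6294 -0.1647  0.0637] down [-0.0551  0.0553 -0.9969] j [0.4773 0.2782 1.4433] dq [-0.002  0.005  0.004]
all [-0.374  0.477  0.278  1.443  0.031  1.328] yaw -7.5 az -14.7 radial -0.072 tang 0.031
```

View pics/w32.png

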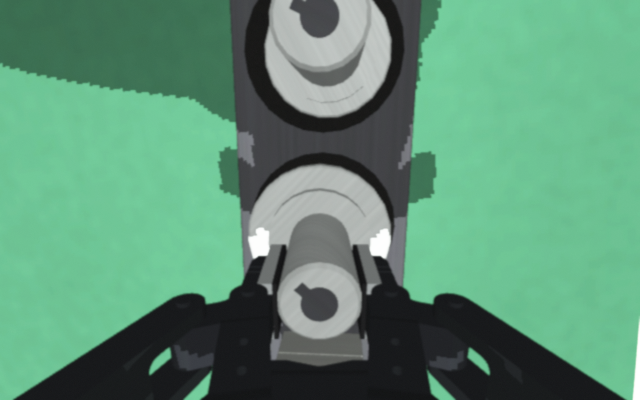

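Call:
move_arm(motion=[{"travel":[0,0,-4],"roll":0},{"travel":[0,0,-3],"roll":0},{"travel":[0,0,0],"roll":0},{"travel":[0,0,0],"roll":0}])

```text
time_s: 62.32
position: [0.63, -0.1651, 0.0571]
tool_rot: [0.464, -0.467, 0.559, -0.505]
contact_force: [-0.5, 0.5, -1.2]
gripper_width: 0.341
```

Call:
move_arm(motion=[{"travel":[0,0,-2],"roll":0},{"travel":[0,0,0],"roll":0}])

```text
time_s: 62.48
position: [0.6301, -0.1653, 0.0552]
tool_rot: [0.464, -0.467, 0.559, -0.505]
contact_force: [0.3, 0.1, -2.7]
gripper_width: 0.341
```

Call:
move_arm(motion=[{"travel":[0,0,-2],"roll":0},{"travel":[0,0,0],"roll":0}])

```text
time_s: 62.65
position: [0.6308, -0.1655, 0.0542]
tool_rot: [0.464, -0.466, 0.558, -0.506]
contact_force: [-0.1, 0.4, -2.7]
gripper_width: 0.336
```

Call:
move_arm(motion=[{"travel":[0,0,-2],"roll":0}])

```text
time_s: 62.73
position: [0.631, -0.1655, 0.0536]
tool_rot: [0.464, -0.466, 0.558, -0.506]
contact_force: [-3.4, 1.4, 9.6]
gripper_width: 0.344
```

Hub c has touched down, so I'll release it and rise.

Call:
move_arm(motion=[{"travel":[-1,0,-1.5],"roll":0},{"travel":[0,0,0],"roll":0}])

```text
time_s: 62.9
position: [0.6311, -0.1657, 0.0541]
tool_rot: [0.465, -0.466, 0.557, -0.507]
contact_force: [0.1, -0.0, -2.9]
gripper_width: 0.34
```

Call:
move_arm(motion=[{"travel":[0,0,0],"roll":0},{"travel":[0,0,0],"roll":0},{"travel":[0,0,0],"roll":0},{"travel":[0,0,0],"roll":0}], grip=0.4)

```text
time_s: 63.23
position: [0.6315, -0.166, 0.0543]
tool_rot: [0.465, -0.465, 0.556, -0.507]
contact_force: [0.7, -0.6, -0.4]
gripper_width: 0.703
```

Call:
move_arm(motion=[{"travel":[0,0,8],"roll":0},{"travel":[0,0,14],"roll":0},{"travel":[0,0,18],"roll":0},{"travel":[0,0,18],"roll":0},{"travel":[0,0,18],"roll":0},{"travel":[0,0,18],"roll":0},{"travel":[0,0,12],"roll":0},{"travel":[0,0,6],"roll":0},{"travel":[0,0,0],"roll":0},{"travel":[0,0,0],"roll":0}])

```text
time_s: 64.07
position: [0.63, -0.1656, 0.1738]
tool_rot: [0.465, -0.466, 0.557, -0.507]
contact_force: [0.5, 0.6, -0.4]
gripper_width: 0.7
```

```bash
python3 w.py w33; python3 t.py
```

```text
64.0667 [ 0.63   -0.1656  0.1738] jawyaw -7.57 down [-0.047  0.052 -0.998]
64.12 [ 0.63   -0.1656  0.1737] down [-0.0467  0.0523 -0.9975] j [0.4535 0.4654 1.6454] dq [ 0.007 -0.018 -0.003]
all [-0.375  0.454  0.465  1.645  0.032  1.328] yaw -7.6 az -14.7 radial -0.063 tang 0.032
```

View pics/w33.png

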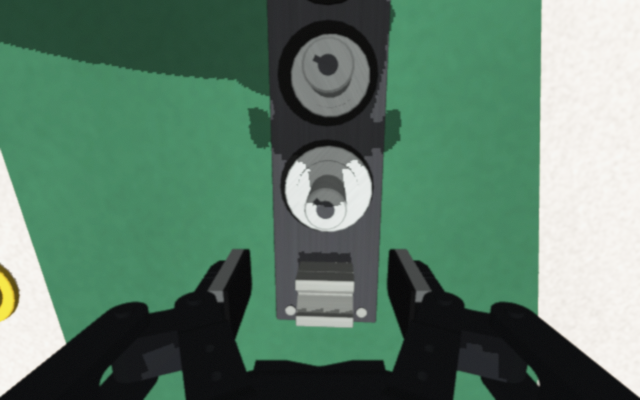

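Run:
```python
from h import *
im=cv2.imread('pics/w33.png');c=wcal()
print('c',flange(im,c,(328,190),.024,32,50)); print('a',flange(im,c,(330,77),.024,30,48),'seats a .6415 -.0677 c .6288 -.1618')
cv2.imwrite('pics/w33c.png',cv2.resize(im[10:240,260:400],None,fx=2.5,fy=2.5,interpolation=cv2.INTER_CUBIC))
```

```text
c ((array([ 0.63023598, -0.1627791 ]), np.float64(0.037464932636833065)), np.int64(37))
a ((array([ 0.6436119 , -0.07041888]), np.float64(0.031519260989268355)), np.int64(41)) seats a .6415 -.0677 c .6288 -.1618
```

View pics/w33c.png

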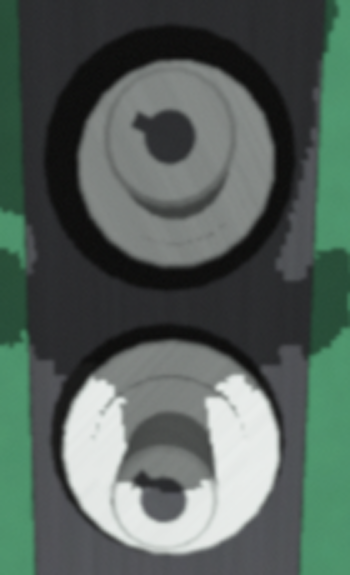

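Call:
move_arm(motion=[{"travel":[-8,-3,4],"roll":0},{"travel":[-16,-6,4],"roll":0},{"travel":[-25,-9,4],"roll":0},{"travel":[-28,-10,4],"roll":0},{"travel":[-28,-10,4],"roll":0},{"travel":[-28,-10,4],"roll":0},{"travel":[-28,-10,4],"roll":0},{"travel":[-28,-10,4],"roll":0},{"travel":[-20,-6,0],"roll":0},{"travel":[-10,-3,0],"roll":0}])

```text
time_s: 64.95
position: [0.393, -0.2402, 0.1936]
tool_rot: [0.463, -0.47, 0.563, -0.498]
contact_force: [0.1, -0.7, -0.4]
gripper_width: 0.7
```

```bash
python3 - <<'E'
from h import *
im=manip.read_camera('top'); cv2.imwrite('pics/top3.png',im); c=cal('top')
cv2.imwrite('pics/top3c.png',cv2.resize(im[100:190,195:435],None,fx=3.3,fy=3.3,interpolation=cv2.INTER_CUBIC))
im=manip.read_camera('side'); cv2.imwrite('pics/side3.png',im)
E
python3 t.py
```

```text
65.05 [ 0.3941 -0.2402  0.1938] down [-0.0667  0.0618 -0.9959] j [-0.0229 -0.0505  1.6341] dq [ 0.037  0.038 -0.025]
all [-0.696 -0.023 -0.05   1.634  0.005  1.004] yaw -7.3 az -31.4 radial -0.091 tang 0.005
```

View pics/top3c.png

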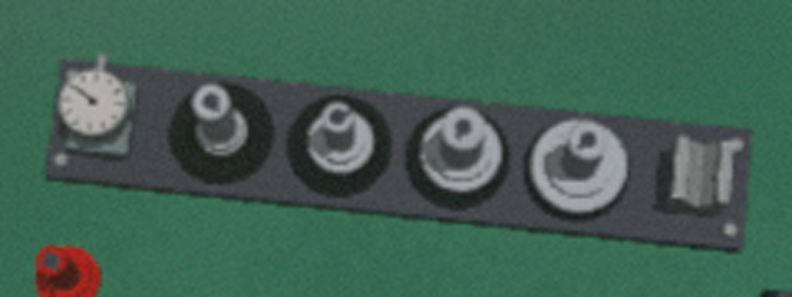

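View pics/side3.png

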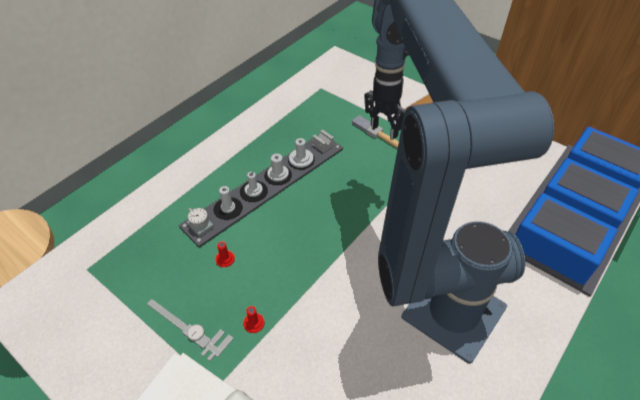

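Run:
```python
from h import *
from scipy.optimize import least_squares
im=cv2.imread('pics/top3.png'); c=cal('top')
v=cv2.GaussianBlur(cv2.cvtColor(im,cv2.COLOR_BGR2GRAY),(0,0),.6)
for nm,s,r in [('b',(.6643,.1206),.020),('d',(.6515,.0265),.026),('a',(.6389,-.0674),.032),('c',(.6265,-.1614),.038)]:
    P=[]
    for t in np.linspace(0,2*np.pi,90,endpoint=False):
      rr=np.linspace(r-.006,r+.006,25); pts=np.array([proj(c,(s[0]+.002+q*np.cos(t),s[1]-.002+q*np.sin(t),.022)) for q in rr],np.float32)
      g=np.diff(cv2.remap(v,pts[:,:1],pts[:,1:],1).ravel().astype(float)); k=g.argmin()
      if g[k]<-4: P.append([s[0]+.002+rr[k]*np.cos(t),s[1]-.002+rr[k]*np.sin(t)])
    P=np.array(P); o=least_squares(lambda t:np.hypot(*(P-t[:2]).T)-t[2],[*s,r],loss='soft_l1',f_scale=.0007)
    print(nm,o.x.round(4),'offset mm',((o.x[:2]-s)*1000).round(1),len(P))
```

```text
b [0.6647 0.1196 0.0199] offset mm [ 0.4 -1. ] 71
d [0.6545 0.0254 0.0259] offset mm [ 3.  -1.1] 90
a [ 0.6424 -0.07    0.0318] offset mm [ 3.5 -2.6] 90
c [ 0.6282 -0.1635  0.0371] offset mm [ 1.7 -2.1] 90
```

```bash
python3 -c "
from plant import manip
print(manip.hand_in(), manip.get_state()['time_s'])"
```

```text
the job is handed in; nothing more can be done
the job is handed in; nothing more can be done
```

All four hubs are on the rail in the order asked, and I handed the job in at about 65 s of the 106 s allowed. From the dial gauge to the vee block they are b (40 mm), d (52 mm), a (64 mm) and c (76 mm). Pictures after the last placing show all four upright, with the gripper clear. The caliper and the red and yellow look-alikes were not touched. I saw no sign of hubs knocking together.

**Centring:** the two cameras differ by up to about 2 mm:

| Hub | Offset from seat centre, wrist camera | Offset from seat centre, top camera |
|---|---|---|
| b | about 0.5 mm | about 1 mm |
| d | about 1.5 mm | about 3 mm |
| a | about 3 mm | about 4.4 mm |
| c | about 1.7 mm | about 2.7 mm |

Hub a is the least well centred. I left it because gripping it again looked riskier than the error.

**What went wrong:**
- **Tool tilt:** the tool drifted off vertical during fast moves, up to about 10°. I brought it back by easing the arm against the limits of its reach, which took about 15 to 20 s in all.
- **Force reading:** one reading of about 50 N on the tool came when a joint reached its range limit in free air. The side picture showed nothing touching, and the reading stayed under the 120 N wrist limit.
- **Joint limits:** two joints were held at the ends of their ranges during this, but the readings never showed them past.

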